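# Check a bracket's radii with the radius leaf that fits

### The job

Check the radii of the pipe bracket that stands on the round turntable: take the radius leaf that fits it from the wooden rack, seat its round nose squarely in the fillet between foot and wall until it does not rock, and after that seat its hollow corner squarely over the rounded front edge of the shelf, holding it a moment each time. Then stand that leaf upright in the red holder, arm on the rest rail, ready for the rest of the batch; the other leaves belong in the rack, and the bottle, brass coupling, tape reel and copper offcut are not to be pushed away or knocked over.

Things in the scene. Friction and masses are not known exactly. Their poses are not given: they have to be found in the camera images.
- turntable: Round steel turntable on a blue base, 200 mm across, top at z = 34 mm, fixed; origin at the centre of its underside. The bracket standing on it (bracket origin within 35 mm of its axis) is the job to be checked; the other bracket waits on a wooden board at the back.
- bracket_18: Grey cast pipe bracket with R18 radii, fixed, rigid, 100 mm wide (y). Origin: underside, below its wall's front face (x = 0), mid-width. Foot x -70 to 16, top z = 14; shelf top z = 102, from the wall back to x = 81, then a half-round pipe seat to x = 143, level with the shelf. Bolts 15 mm high on the foot at x = -50, y = +-36. Its foot points to the robot (yaw -0.3 to 0.3).
- bracket_18_fillet (a point): Axis of the concave R18 fillet between foot and wall of bracket_18, mid-width (bracket frame x = -18, z = 32); axes as the bracket. The nose centre of the fitting leaf lies on it when seated. The leaf must lean back from the wall by about 30 to 54 degrees (40 is good), arm on the wall's side: upright, arm or ear would strike the bracket.
- bracket_18_edge (a point): Axis of the convex R18 rounded edge between wall and shelf of bracket_18, mid-width (bracket frame x = 18, z = 84); axes as the bracket. The notch centre of the fitting leaf lies on it when seated: leaf upright, leg down in front of the wall, arm flat on the shelf.
- bracket_28: Green cast pipe bracket with R28 radii, fixed, rigid, 100 mm wide (y). Origin: underside, below its wall's front face (x = 0), mid-width. Foot x -70 to 16, top z = 14; shelf top z = 102, from the wall back to x = 81, then a half-round pipe seat to x = 143, level with the shelf. Bolts 15 mm high on the foot at x = -50, y = +-36. Its foot points to the robot (yaw -0.3 to 0.3).
- bracket_28_fillet (a point): Axis of the concave R28 fillet between foot and wall of bracket_28, mid-width (bracket frame x = -28, z = 42); axes as the bracket. The nose centre of the fitting leaf lies on it when seated. The leaf must lean back from the wall by about 30 to 54 degrees (40 is good), arm on the wall's side: upright, arm or ear would strike the bracket.
- bracket_28_edge (a point): Axis of the convex R28 rounded edge between wall and shelf of bracket_28, mid-width (bracket frame x = 28, z = 74); axes as the bracket. The notch centre of the fitting leaf lies on it when seated: leaf upright, leg down in front of the wall, arm flat on the shelf.
- leaf_18: Radius leaf R18, blue grip: steel plate 6 mm thick in its xz plane, origin at its nose's tip, z up. Leg x -18 to 18, ending below in a half-round nose; arm to x = 74, z 64 to 86; concave R18 arc in the corner under the arm; plain ear to x = -52, z 64 to 78. Grip 36 mm in x, 18 in y (pinch this), z 76 to 136, centred at x = 12. 0.2 to 0.36 kg, balanced near x = 8. Starts in any rack slot.
- leaf_18_nose (a point): Centre of curvature of the convex nose of leaf_18 (leaf frame x = 0, z = 18 mm).
- leaf_18_notch (a point): Centre of curvature of the concave arc of leaf_18 (leaf frame x = 36, z = 46 mm).
- leaf_23: Radius leaf R23, yellow grip: steel plate 6 mm thick in its xz plane, origin at its nose's tip, z up. Leg x -23 to 23, ending below in a half-round nose; arm to x = 74, z 64 to 86; concave R23 arc in the corner under the arm; plain ear to x = -52, z 64 to 78. Grip 36 mm in x, 18 in y (pinch this), z 76 to 136, centred at x = 12. 0.2 to 0.36 kg, balanced near x = 8. Starts in any rack slot.
- leaf_28: Radius leaf R28, orange grip: steel plate 6 mm thick in its xz plane, origin at its nose's tip, z up. Leg x -28 to 28, ending below in a half-round nose; arm to x = 74, z 64 to 86; concave R28 arc in the corner under the arm; plain ear to x = -52, z 64 to 78. Grip 36 mm in x, 18 in y (pinch this), z 76 to 136, centred at x = 12. 0.2 to 0.36 kg, balanced near x = 8. Starts in any rack slot.
- leaf_28_nose (a point): Centre of curvature of the convex nose of leaf_28 (leaf frame x = 0, z = 28 mm).
- leaf_28_notch (a point): Centre of curvature of the concave arc of leaf_28 (leaf frame x = 56, z = 36 mm).
- rack: Wooden rack, fixed, 260 mm in y, x -42 to 82 mm; origin on the underside below the middle slot. Three open-ended slots along x at y = -80, 0, 80, floor z = 12, 9 mm wide with flared mouths, cheeks x -35 to 35 up to z = 61; rest rail x 58 to 76, top z = 76, carries the leaves' arms. A stored leaf's origin is at x = 0, z = 12 in a slot, arm to +x.
- holder: Red holder for one leaf, fixed, 70 mm in y, x -42 to 82 mm; origin on the underside below its slot, which runs along x: floor z = 12, 9 mm wide with a flared mouth, cheeks x -35 to 35 up to z = 61; rest rail x 58 to 76, top z = 76. A leaf stands in it with its origin at about x = 0, y = 0, z = 12 and its arm to +x, lying on the rail.
- sealant: Red sealant bottle, 68 mm across, 150 mm high, standing; origin at its underside. To be left alone.
- coupling: Brass pipe coupling standing on end, 48 mm across, 62 mm high; origin at its underside. To be left alone.
- tape: White tape reel lying flat, 60 mm across, 19 mm high; origin at its underside. To be left alone.
- offcut: Copper pipe offcut standing on end, 60 mm across, 90 mm high; origin at its underside. To be left alone.
Things that resemble listed ones, but are neither listed nor needed, are in the scene too. Leave any purple look-alike of the turntable alone. Leave any purple look-alike of the leaf_28 alone.

How it is judged (in metres and radians):
On the way, in this order (a step that is already met when the one before it is completed fails the run):
1. the fitting leaf's convex nose is seated in the fillet of the bracket on the turntable (within 3 mm, square within 7 degrees, touching) (((horizontal distance between bracket_18 and turntable below 0.06 m and x of leaf_18_nose in the frame of bracket_18_fillet between -0.003 and 0.003 m and z of leaf_18_nose in the frame of bracket_18_fillet between -0.003 and 0.003 m and y of leaf_18_nose in the frame of bracket_18_fillet between -0.045 and 0.045 m and angle between the y axis of leaf_18 and the y axis of bracket_18, either way round below 0.12 rad and contact force between leaf_18 and bracket_18 above 0.5 N) or (horizontal distance between bracket_28 and turntable below 0.06 m and x of leaf_28_nose in the frame of bracket_28_fillet between -0.003 and 0.003 m and z of leaf_28_nose in the frame of bracket_28_fillet between -0.003 and 0.003 m and y of leaf_28_nose in the frame of bracket_28_fillet between -0.045 and 0.045 m and angle between the y axis of leaf_28 and the y axis of bracket_28, either way round below 0.12 rad and contact force between leaf_28 and bracket_28 above 0.5 N))), for 0.3 s.
2. the same leaf's concave corner is seated on the rounded front edge of that bracket (within 3 mm, square within 7 degrees, touching) (((horizontal distance between bracket_18 and turntable below 0.06 m and x of leaf_18_notch in the frame of bracket_18_edge between -0.003 and 0.003 m and z of leaf_18_notch in the frame of bracket_18_edge between -0.003 and 0.003 m and y of leaf_18_notch in the frame of bracket_18_edge between -0.045 and 0.045 m and angle between the y axis of leaf_18 and the y axis of bracket_18, either way round below 0.12 rad and contact force between leaf_18 and bracket_18 above 0.5 N) or (horizontal distance between bracket_28 and turntable below 0.06 m and x of leaf_28_notch in the frame of bracket_28_edge between -0.003 and 0.003 m and z of leaf_28_notch in the frame of bracket_28_edge between -0.003 and 0.003 m and y of leaf_28_notch in the frame of bracket_28_edge between -0.045 and 0.045 m and angle between the y axis of leaf_28 and the y axis of bracket_28, either way round below 0.12 rad and contact force between leaf_28 and bracket_28 above 0.5 N))), for 0.3 s.
At the end, for the whole second after the job is handed in: The leaf with the radius of the bracket on the turntable stands at rest in the red holder, on its floor (7 to 18 mm up), -12 to 18 mm along and within 6 mm across the slot, upright within 0.13 rad. The other two leaves stand in rack slots, upright within 0.13 rad (((horizontal distance between bracket_18 and turntable below 0.06 m and x of leaf_18 in the frame of holder between -0.012 and 0.018 m and y of leaf_18 in the frame of holder between -0.006 and 0.006 m and z of leaf_18 in the frame of holder between 0.007 and 0.018 m and angle between each of leaf_18, leaf_23, leaf_28's own z axis and vertical below 0.13 rad and linear speed of leaf_18 below 0.02 m/s and x of leaf_23 in the frame of rack between -0.03 and 0.03 m and y of leaf_23 in the frame of rack between -0.09 and 0.09 m and z of leaf_23 in the frame of rack between 0.007 and 0.018 m and x of leaf_28 in the frame of rack between -0.03 and 0.03 m and y of leaf_28 in the frame of rack between -0.09 and 0.09 m and z of leaf_28 in the frame of rack between 0.007 and 0.018 m) or (horizontal distance between bracket_28 and turntable below 0.06 m and x of leaf_28 in the frame of holder between -0.012 and 0.018 m and y of leaf_28 in the frame of holder between -0.006 and 0.006 m and z of leaf_28 in the frame of holder between 0.007 and 0.018 m and angle between each of leaf_28, leaf_23, leaf_18's own z axis and vertical below 0.13 rad and linear speed of leaf_28 below 0.02 m/s and x of leaf_23 in the frame of rack between -0.03 and 0.03 m and y of leaf_23 in the frame of rack between -0.09 and 0.09 m and z of leaf_23 in the frame of rack between 0.007 and 0.018 m and x of leaf_18 in the frame of rack between -0.03 and 0.03 m and y of leaf_18 in the frame of rack between -0.09 and 0.09 m and z of leaf_18 in the frame of rack between 0.007 and 0.018 m))); the robot touches nothing.
It fails at once if a bystander on the bench is pushed more than 30 mm or tipped (distance of any of sealant, coupling, tape, offcut from where it was at the start of the episode above 0.03 m or angle between any of sealant, coupling, offcut's own z axis and vertical above 0.5 rad).
It also fails if it takes over 51 s, if anything falls off the work surface, if the arm or the gripper's body presses on something with over 40 N, if the wrist force passes 120 N, or if a joint passes its speed limit or range.

### The arm

A 6-joint arm with a two-finger parallel gripper is mounted at the origin on the work surface. World frame = base frame: x ahead of the robot, y to its left, z up, the work surface at z = 0. Lengths are in m, angles in degrees, forces in N, time in s.
With the tool pointing down it reaches from about 0.4 to 0.825 m from the base axis. Payload 7 kg.
Tool frame: the origin (TCP) lies at the very end of the fingers, on their centre line; the grasp point (between the pads) lies 19 mm behind it; z points along the fingers, y is the line along which they close (so a half turn about z gives the same grasp; the last joint's range is limited). The gripper opens to 88 mm and grips with 3 to 60 N. Pads are 19 mm wide; open, the fingers measure 130 mm over their backs; the gripper's body (78 mm by 193 mm) begins 47 mm behind the grasp point.
Start: joints at [16.507, 20.546, 0.682, 0, -70.136, -16.507], TCP at [0.675, -0, 0.227] pointing down, gripper open.
Joint ranges: [-176.03, 176.03], [-82.01, 121.73], [-58.28, 71.71], [-173.87, 95.51], [-174.79, -0.11], [-173.66, 173.66]. Speed limits (degrees/s): [136.94, 136.94, 172.46, 180, 180, 180].

### API

Orientations are given as [roll, pitch, yaw] about the fixed x, y, z axes, in that order (R = Rz(yaw) Ry(pitch) Rx(roll)).
In Python, from plant import r gives the robot as it stands. The module is installed in compiled form; this text tells all that it offers.
- The arm moves only by the tool jog_arm, never from a script. Its arguments are lists of equal length, an entry for each row: "travel": the shift along the tool's x, y, z each as a share of 50 cm, from -1 to 1, a list of three; "dr": the turn, a rotation vector about the tool's x, y, z each as a share of 360 degrees, from -1 to 1, a list of three; "claw": the opening, from 0 (shut) to 1 (fully open). A call has exactly 10 rows; each row is the pose to reach, as a shift and turn from the pose commanded when the call began, along the tool's axes at that moment, turning the shorter way round; what a row does not reach only later rows make up. A row lasts 1/8 s, in which the tool goes at most 62.5 mm and 10.7 degrees, less where a joint would pass 70% of its speed; a pose out of reach is approached as far as the arm can. A call with a number of a shift or a turn outside -1 to 1 is refused whole. A call with a gripper value outside its range is refused whole. The fingers move at their own pace and stop on an object; "newtons" is the grip in N (left out, the last holds). Time passes only in rows, so rows that repeat a pose let the fingers close, or fill a call up. It gives the time, the measured TCP pose, the force, the opening and the grip force at its end, in the units of the state.
- r.get_state(): the state, without advancing time (a new reading comes with each control period).
- r.capture(name): name is "scene" or "side" or "wrist"; returns a dict with "pixels" (384x512x3 uint8, red, green, blue), "range_z" (384x512 float32, m along the optical axis (not along the pixel's ray), 0 where there is no reading), "fx", "fy", "cx", "cy" (pixels), "position" and "attitude" of the camera in the world; the wrist camera has in their place "hand_eye" (4x4, takes a point from camera to tool coordinates, whose origin is the TCP and whose axes are the flange's). Camera axes: x right, y up, looking along -z (the intrinsics and any distortion apply to the point x, -y, -z); pixel columns grow to the right and rows downward; lengths in m; the calibration is good to about 2 mm. The wrist camera is an equidistant fisheye: a pixel r from the principal point sees the ray r / f radians off the axis. A picture is of the moment at which its call begins: read the wrist's pose just before it.
- r.close_job(): hands the job in; it is judged then, once.
Trained networks look in the newest picture that a camera, given by its name, has taken for a name from the list of things; names that differ only in an ending like _2 or _b are one class to them, and where a whole thing is asked for, a point or a joint stands for the part that bears it (a point fixed in the world has none). Each returns a list of dicts, best first, with "conf" (0 to 1); they miss things now and then, are a little off and sometimes report something else, mostly with a low value. They report only what shows in the picture. A call takes as long as a camera call. They do not tell look-alikes from the thing itself.
- r.boxes_of(name, camera): "extent" ([left, top, right, bottom] in pixels, round what is visible of it).
- r.regions_of(name, camera): "pixels" (384x512 bool, what is visible of it) and "extent" ([left, top, right, bottom] in pixels, round what is visible of it).
- r.tip_of(name, camera): "at" ([column, row] in pixels: a listed point, or the origin of a listed thing).
The state is a dict: "time_s": time; "joints": joint angles; "qd": joint speeds; "joint_torque": joint torques, N m; "tcp_pos": TCP position; "eef_rot": TCP orientation; "contact_force": force on the tool from outside, world axes, zero at the start; "moment": the same for the moment, N m; "gripper_width": finger opening in m; "gripper_force": force on a finger pad.
Only numpy, scipy, OpenCV 4.12 (cv2) and the standard library are available. Lean on these libraries where they do the work, as an engineer would, in place of code of your own. Each camera call takes 0.05 s, during which the arm holds its last target. There are 200 camera calls.

## Working session

There is one attempt and no reset: what is moved stays moved. The work goes in short steps, Python scripts to look and compute and a tool call to move; the robot and the scene stay as the last step left them, time stands still between calls to the robot, and variables do not carry over. Pictures are saved under pics/ and viewed, at most 10 in all, crops included, and the job is handed in when it is done.

Besides the shell and the picture viewer there is one more tool, called after "Emit:" in YAML: its name, and indented under it one key for each argument. jog_arm: Moves the arm, as the interface text tells. Its arguments: {"type":"object","properties":{"travel":{"type":"array"},"dr":{"type":"array"},"claw":{"type":"array"},"newtons":{"type":"number"}},"required":["travel","dr","claw"]}

```bash
mkdir -p pics
cat > h.py <<'E'
import numpy as np, cv2
from scipy.spatial.transform import Rotation as R
from plant import r
def rot(a):
    a=np.array(a,float)
    return a if a.shape==(3,3) else (R.from_quat(a).as_matrix() if a.size==4 else R.from_euler('xyz',a,degrees=True).as_matrix())
def cloud(c):
    v,u=np.mgrid[0:384,0:512]; z=c['range_z']
    x=(u-c['cx'])/c['fx']*z; y=(v-c['cy'])/c['fy']*z
    p=np.stack([x,-y,-z],-1)
    return p@rot(c['attitude']).T+np.array(c['position'])
E
python3 - <<'E'
from h import *
print(r.get_state())
ims=[]
for n in('scene','side'):
    c=r.capture(n); print(n,c['fx'],c['fy'],c['cx'],c['cy'],c['position'],c['attitude'],[k for k in c])
    np.savez('%s.npz'%n,P=cloud(c),im=c['pixels'])
    P=cloud(c)
    cv2.imwrite('pics/%s0.png'%n,cv2.cvtColor(c['pixels'],cv2.COLOR_RGB2BGR))
    for t in['turntable','bracket_18','bracket_28','leaf_18','leaf_23','leaf_28','rack','holder','sealant','coupling','tape','offcut']:
        for d in r.regions_of(t,n)[:3]:
            m=d['pixels']&(c['range_z']>0); q=P[m]
            if len(q): print(t,round(d['conf'],2),np.array(d['extent']).astype(int),np.median(q,0).round(3),np.percentile(q,2,0).round(3),np.percentile(q,98,0).round(3))
E
```

```text
{'time_s': 0.0, 'joints': array([ 1.65070378e+01,  2.05927462e+01,  6.34224246e-01, -2.00819703e-02,
       -7.01360453e+01, -1.65072872e+01]), 'qd': array([ 0.06669707,  0.01923567, -0.03524733,  0.0385346 ,  0.04064966,
       -0.05776804]), 'joint_torque': array([-8.00930356e-04, -5.82726967e+01,  2.93058443e+01,  6.99745238e+00,
        6.93249181e-03, -2.06530804e-04]), 'tcp_pos': array([ 6.74513145e-01, -2.48722016e-05,  2.25611435e-01]), 'eef_rot': array([ 1.79903966e+02, -8.77252004e-03, -9.00070812e+01]), 'contact_force': array([-0.4597119 , -0.27965679, -0.43584267]), 'moment': array([ 0.01674996,  0.04818074, -0.01132792]), 'gripper_force': 0.0, 'gripper_width': 0.08791671517361507}
scene 379.41652667917367 379.41652667917367 253.993035917608 188.15158911236435 [1.06378099 0.62145727 1.08358022] [ 40.67375069   0.85393626 136.2105353 ] ['pixels', 'range_z', 'fx', 'fy', 'cx', 'cy', 'position', 'attitude']
turntable 0.9 [352 187 412 232] [0.206 0.344 0.034] [0.111 0.251 0.022] [0.292 0.429 0.039]
turntable 0.57 [257 216 298 268] [0.553 0.211 0.033] [0.471 0.084 0.024] [0.647
[... 3489 characters left out ...]
218  0.044] [ 0.857 -0.088  0.14 ]
holder 0.27 [211 274 268 314] [ 0.449 -0.371  0.096] [ 0.393 -0.381  0.031] [ 0.506 -0.295  0.15 ]
sealant 0.71 [204 128 224 175] [0.373 0.257 0.079] [0.339 0.244 0.009] [0.404 0.286 0.152]
sealant 0.47 [310 193 413 267] [ 0.73  -0.163  0.114] [ 0.648 -0.218  0.043] [ 0.856 -0.089  0.14 ]
coupling 0.57 [209 195 226 218] [0.393 0.003 0.04 ] [ 0.372 -0.008  0.007] [0.411 0.027 0.066]
tape 0.74 [221 249 271 288] [ 0.47  -0.295  0.099] [ 0.411 -0.303  0.064] [ 0.522 -0.277  0.15 ]
tape 0.67 [212 195 225 223] [0.393 0.004 0.04 ] [ 0.372 -0.007  0.003] [0.413 0.057 0.065]
offcut 0.72 [349 185 366 203] [0.778 0.024 0.083] [ 0.749 -0.019  0.06 ] [0.803 0.039 0.093]
```

Run:
```python
import cv2
a=cv2.imread('pics/scene0.png')[130:320,100:440];b=cv2.imread('pics/side0.png')[110:360,120:430]
a=cv2.resize(a,(780,436),interpolation=cv2.INTER_CUBIC);cv2.imwrite('pics/a.png',a)
cv2.imwrite('pics/b.png',cv2.resize(b,(744,600),interpolation=cv2.INTER_CUBIC))
```

```text
(no output)
```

View pics/a.png

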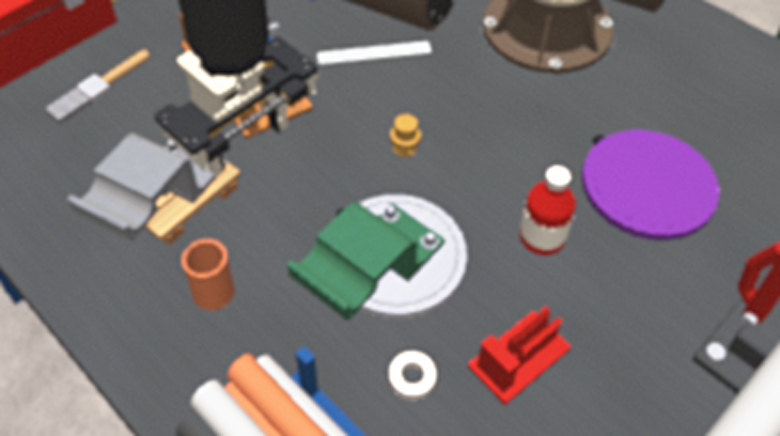

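View pics/b.png

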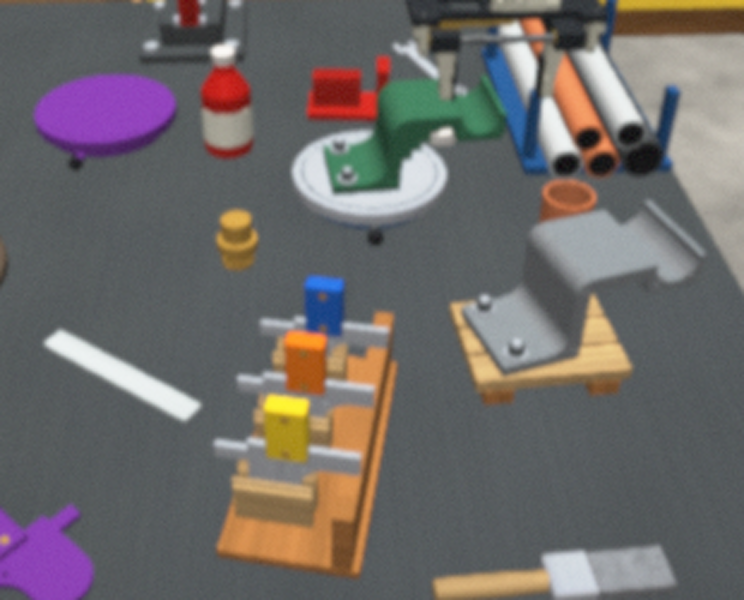

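Green R28 bracket is on the turntable, so the orange leaf_28 (middle slot) is the one. I'll fit poses to the point clouds.

```bash
cat > fit.py <<'E'
import numpy as np
from scipy.spatial import cKDTree
from scipy.optimize import least_squares
def box(x0,x1,y0,y1,z0,z1,s=.0015):
    g=lambda a,b:np.linspace(a,b,max(2,int((b-a)/s)+1))
    X,Y,Z=g(x0,x1),g(y0,y1),g(z0,z1); o=[]
    for z in(z0,z1): o.append(np.stack(np.meshgrid(X,Y,[z]),-1).reshape(-1,3))
    for y in(y0,y1): o.append(np.stack(np.meshgrid(X,[y],Z),-1).reshape(-1,3))
    for x in(x0,x1): o.append(np.stack(np.meshgrid([x],Y,Z),-1).reshape(-1,3))
    return np.concatenate(o)
def bracket(R=.028):
    t=np.linspace(0,np.pi/2,30)
    L=lambda a,b:np.linspace(a,b,max(2,int(np.hypot(*np.subtract(b,a))/.0015)))
    pr=np.concatenate([L((-.07,0),(-.07,.014)),L((-.07,.014),(-R,.014)),np.c_[-R+R*np.sin(t),.014+R-R*np.cos(t)],L((0,.014+R),(0,.102-R)),
      np.c_[R-R*np.cos(t),.102-R+R*np.sin(t)],L((R,.102),(.081,.102))])
    Y=np.linspace(-.05,.05,68)
    o=[np.c_[np.repeat(pr[:,0],68),np.tile(Y,len(pr)),np.repeat(pr[:,1],68)]]
    d=np.gradient(pr,axis=0); n=np.c_[d[:,1],-d[:,0]]; n/=np.linalg.norm(n,axis=1)[:,None]
    for k in np.arange(0,.013,.0015):
        q=pr+n*k; q=q[q[:,1]>0]
        for y in(-.05,.05): o.append(np.c_[q[:,0],0*q[:,0]+y,q[:,1]])
    return np.concatenate(o)
def holder(): return np.concatenate([box(-.042,.082,-.035,.035,0,.012),box(.058,.076,-.035,.035,.012,.076)]) # cheeks thickness unknown
grip=lambda:box(-.018,.018,-.009,.009,.0,.06)
def tf(p,P,z):
    c,s=np.cos(p[2]),np.sin(p[2]); d=P-[p[0],p[1],z]
    return np.c_[c*d[:,0]+s*d[:,1],-s*d[:,0]+c*d[:,1],d[:,2]]
def fit(M,P,p0,z,dz=False,sc=.002,crop=None):
    T=cKDTree(M)
    p=np.array(list(p0)+([0.] if dz else []))
    for it in range(3):
        Q=P
        if crop is not None:
            l=tf(p,P,z); Q=P[np.all((l>crop[0])&(l<crop[1]),1)]
        f=lambda q:T.query(tf(q,Q,z+(q[3] if dz else 0)))[0]
        s=least_squares(f,p,loss='soft_l1',f_scale=sc,diff_step=1e-4,x_scale=[.01,.01,.1]+([.01] if dz else [])); p=s.x
    r=f(p); return p,np.median(r),np.mean(r<.004),len(Q)
E
python3 - <<'E'
from h import *; from fit import *
D={n:np.load(n+'.npz') for n in('scene','side')}
C={}
for n in D:
    P=D[n]['P'].reshape(-1,3);im=D[n]['im'].reshape(-1,3)
    hsv=cv2.cvtColor(D[n]['im'],cv2.COLOR_RGB2HSV).reshape(-1,3).astype(int)
    C[n]=(P,hsv)
def sel(n,lo,hi,h=None,smin=90):
    P,H=C[n]; m=np.all((P>lo)&(P<hi),1)
    if h: m&=(H[:,1]>smin)&(((H[:,0]>=h[0])&(H[:,0]<=h[1])) if h[0]<h[1] else ((H[:,0]>=h[0])|(H[:,0]<=h[1])))
    return P[m]
for n in('scene','side'):
    q=sel(n,[.45,.05,.04],[.8,.3,.145]); p,m,f,N=fit(bracket(),q,[.57,.16,0],.034,True,crop=([-.08,-.06,.003],[.078,.06,.108])); print(n,'br',p.round(4),np.degrees(p[2]),m,f,N)
    q=sel(n,[.45,.32,.003],[.66,.45,.1],(170,8)); print(len(q)); p,m,f,N=fit(holder(),q,[.54,.38,.0],0.,False); print(n,'hold',p.round(4),np.degrees(p[2]),m,f,N)
for nm,h,c in(('blue',(100,125),(.49,-.218)),('or',(4,16),(.47,-.295)),('yel',(20,32),(.449,-.372))):
    q=sel('side',[c[0]-.04,c[1]-.04,.09],[c[0]+.06,c[1]+.05,.155],h,140); print(len(q),q.min(0),q.max(0))
    p,m,f,N=fit(grip(),q,[c[0],c[1],-.26],.088,True); print(nm,p.round(4),np.degrees(p[2]),m,f,N)
E
```

```text
scene br [ 0.5786  0.1559  0.0704 -0.0007] 4.030801529013481 0.0015444084304012927 0.8769804287045666 1073
965
scene hold [ 0.5278  0.3796 -0.073 ] -4.184324257340421 0.0024017938938459002 0.6435233160621762 965
side br [0.5754 0.1582 0.0968 0.0026] 5.5475326022355285 0.001521353307012039 0.8541963015647226 1406
611
side hold [0.5331 0.3106 1.4705] 84.2535215125237 0.0036011850597565324 0.530278232405892 611
319 [ 0.46829563 -0.22344764  0.09488641] [ 0.5049376  -0.20209461  0.15222546]
blue [ 0.4865 -0.2098 -0.2294  0.0016] -13.144578488935116 0.0009813653024212923 1.0 319
393 [ 0.44777374 -0.30204057  0.09132158] [ 0.48370768 -0.27709368  0.1515912 ]
or [ 0.4674 -0.2875 -0.213   0.0013] -12.204778280650276 0.0010241231782606702 1.0 393
464 [ 0.43059185 -0.37951922  0.09069975] [ 0.46694247 -0.35794537  0.15211618]
yel [ 0.449  -0.3654 -0.2255  0.001 ] -12.922477514741084 0.0009636489620395791 1.0 464
```

Emit:
jog_arm:
  travel:
    - [0.575,0.415,-0.07]
    - [0.575,0.415,-0.07]
    - [0.575,0.415,-0.07]
    - [0.575,0.415,-0.07]
    - [0.575,0.415,-0.07]
    - [0.575,0.415,-0.07]
    - [0.575,0.415,-0.07]
    - [0.575,0.415,-0.07]
    - [0.575,0.415,-0.07]
    - [0.575,0.415,-0.07]
  dr:
    - [0,0,-0.2133]
    - [0,0,-0.2133]
    - [0,0,-0.2133]
    - [0,0,-0.2133]
    - [0,0,-0.2133]
    - [0,0,-0.2133]
    - [0,0,-0.2133]
    - [0,0,-0.2133]
    - [0,0,-0.2133]
    - [0,0,-0.2133]
  claw: [0.5,0.5,0.5,0.5,0.5,0.5,0.5,0.5,0.5,0.5]
  newtons: 40

```text
time_s: 2.55
tcp_pos: [0.4675, -0.2874, 0.2616]
eef_rot: [180.0, -0.0, -13.3]
contact_force: [0.2, 0.9, 0.4]
gripper_width: 0.0437
gripper_force: 0.0
```

```bash
cat >> h.py <<'E'
def wrist(name):
    s=r.get_state(); c=r.capture('wrist'); 
    cv2.imwrite('pics/%s.png'%name,cv2.cvtColor(c['pixels'],cv2.COLOR_RGB2BGR))
    v,u=np.mgrid[0:384,0:512]; dx=u-c['cx'];dy=v-c['cy'];rr=np.hypot(dx,dy)+1e-9; th=rr/c['fx']
    z=c['range_z']; k=np.where(th<1.4,np.tan(np.minimum(th,1.4)),0)*z/rr
    p=np.stack([dx*k,-dy*k,-z],-1); z=np.where(th<1.4,z,0)
    H=np.array(c['hand_eye']); p=p@H[:3,:3].T+H[:3,3]
    P=p@rot(s['eef_rot']).T+s['tcp_pos']; P[z<=0]=np.nan
    hsv=cv2.cvtColor(c['pixels'],cv2.COLOR_RGB2HSV)
    return s,c,P,hsv
E
python3 - <<'E'
from h import *; from fit import *
s,c,P,H=wrist('w1'); print(s['tcp_pos'],s['eef_rot'],s['joints'],s['time_s'],s['gripper_width'],c['hand_eye'],c['fx'],c['cx'])
np.savez('w1.npz',P=P,H=H,im=c['pixels'])
q=P.reshape(-1,3);h=H.reshape(-1,3).astype(int)
for nm,hh,cc in(('blue',(100,125),(.49,-.21)),('or',(4,16),(.467,-.2875)),('yel',(20,32),(.449,-.365))):
    m=np.all((q>[cc[0]-.04,cc[1]-.03,.1])&(q<[cc[0]+.04,cc[1]+.03,.16]),1)&(h[:,0]>=hh[0])&(h[:,0]<=hh[1])&(h[:,1]>120)
    print(nm,m.sum()); 
    if m.sum()>50: p,a,b,N=fit(grip(),q[m],[*cc,-.23],.088,True); print(p.round(4),np.degrees(p[2]),a,b,N)
E
```

```text
[ 0.46753622 -0.28742741  0.26158234] [ 1.79998365e+02 -1.69136656e-03 -1.32612455e+01] [-1.11254311e+01  7.40628488e+00 -1.22262355e+01  1.80147291e-03
 -7.03658504e+01  8.78635803e+01] 2.55 0.04366251261033544 [[-1.46192611e-03  9.55912877e-01  2.93646786e-01  7.77165580e-02]
 [ 9.99998397e-01  1.09392888e-03  1.41742758e-03  5.42365420e-04]
 [ 1.03370858e-03  2.93648388e-01 -9.55912944e-01 -1.57765549e-01]
 [ 0.00000000e+00  0.00000000e+00  0.00000000e+00  1.00000000e+00]] 297.3186396354542 262.97937887223407
blue 989
[ 4.831e-01 -2.107e-01 -2.113e-01 -4.000e-04] -12.106194489981357 0.0007866100317204775 1.0 989
or 236
[ 0.4636 -0.2876 -0.2303 -0.0008] -13.193470748656809 0.0006898362200350938 1.0 236
yel 1026
[ 0.4457 -0.3661 -0.2323 -0.0005] -13.31190317449452 0.0007698073576783013 1.0 1026
```

View pics/w1.png

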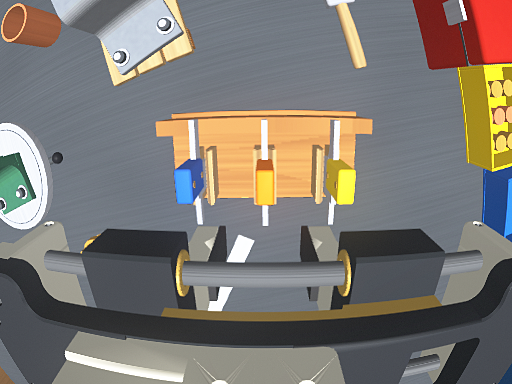

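The orange grip is at pixel (264,182), right between the fingers; the wrist and side measurements agree to about 3 mm. Grasping now.

Emit:
jog_arm:
  travel:
    - [-0.005,0,0.12]
    - [-0.005,0,0.23]
    - [-0.005,0,0.3]
    - [-0.005,0,0.317]
    - [-0.005,0,0.317]
    - [-0.005,0,0.317]
    - [-0.005,0,0.317]
    - [-0.005,0,0.317]
    - [-0.005,0,0.317]
    - [-0.005,0,0.317]
  dr:
    - [0,0,0]
    - [0,0,0]
    - [0,0,0]
    - [0,0,0]
    - [0,0,0]
    - [0,0,0]
    - [0,0,0]
    - [0,0,0]
    - [0,0,0]
    - [0,0,0]
  claw: [0.5,0.5,0.5,0.5,0.5,0.1,0.1,0.1,0.1,0.1]
  newtons: 45

```text
time_s: 3.85
tcp_pos: [0.4653, -0.2873, 0.1038]
eef_rot: [180.0, -0.1, -13.2]
contact_force: [-2.1, -0.3, 6.5]
gripper_width: 0.0176
gripper_force: 45.0
```

```bash
cat >> h.py <<'E'
def leafrel(br,lean,nose=None,R=.028,x0=.012,z0=.0918):
    """tool pose for leaf_28 point (lx,lz) at world point"""
    pass
def goal(lp,world,yaw,lean,x0=.012,z0=.0918):
    L=R.from_euler('xyz',[0,-lean,yaw],degrees=True).as_matrix()
    p=np.array(world)-L@np.array([lp[0]-x0,0,lp[1]-z0])
    return p,L@np.diag([1.,-1,-1])
def rel(p,Rt,s=None):
    s=s or r.get_state(); Rc=rot(s['eef_rot'])
    t=Rc.T@(p-s['tcp_pos'])/.5; d=R.from_matrix(Rc.T@Rt).as_rotvec()/(2*np.pi)
    return t.round(4).tolist(),d.round(4).tolist()
def bpt(br,x,z,y=0):
    c,s=np.cos(np.radians(br[2])),np.sin(np.radians(br[2]))
    return np.array([br[0]+c*x-s*y,br[1]+s*x+c*y,.034+z])
NOSE=(0,.028);NOTCH=(.056,.036)
E
python3 - <<'E'
from h import *
br=(.577,.157,4.7)
p,Q=goal(NOSE,bpt(br,-.028-.09,.042+.12),br[2],40); print(p,rel(p,Q))
E
```

```text
[0.42768646 0.14472419 0.25258709] ([-0.2702, -0.8239, -0.2983], [0.0174, 0.1101, -0.0476])
```

Emit:
jog_arm:
  travel:
    - [0,0,-0.12]
    - [0,0,-0.24]
    - [-0.01,-0.04,-0.34]
    - [-0.27,-0.824,-0.298]
    - [-0.27,-0.824,-0.298]
    - [-0.27,-0.824,-0.298]
    - [-0.27,-0.824,-0.298]
    - [-0.27,-0.824,-0.298]
    - [-0.27,-0.824,-0.298]
    - [-0.27,-0.824,-0.298]
  dr:
    - [0,0,0]
    - [0,0,0]
    - [0,0,0]
    - [0.0174,0.11,-0.0476]
    - [0.0174,0.11,-0.0476]
    - [0.0174,0.11,-0.0476]
    - [0.0174,0.11,-0.0476]
    - [0.0174,0.11,-0.0476]
    - [0.0174,0.11,-0.0476]
    - [0.0174,0.11,-0.0476]
  claw: [0.1,0.1,0.1,0.1,0.1,0.1,0.1,0.1,0.1,0.1]

```text
time_s: 5.1
tcp_pos: [0.451, 0.1183, 0.3082]
eef_rot: [-179.8, -37.5, 4.5]
contact_force: [2.4, 0.0, -3.1]
gripper_width: 0.0178
gripper_force: 45.0
```

Run:
```python
from h import *; from fit import *
s,c,P,H=wrist('w2'); print(s['tcp_pos'],s['eef_rot'],s['joints'],s['time_s'],s['gripper_width'],s['contact_force'])
np.savez('w2.npz',P=P,H=H,im=c['pixels'])
q=P.reshape(-1,3);h=H.reshape(-1,3).astype(int)
m=np.all((q>[.45,.06,.03])&(q<[.7,.26,.145]),1)&(h[:,0]>40)&(h[:,0]<95)&(h[:,1]>60); print(m.sum())
np.save('brw.npy',q[m])
for dz in(True,False):
  p,a,b,N=fit(bracket(),q[m],[.577,.157,.08],.034,dz,crop=([-.08,-.06,.003],[.078,.06,.108])); print(p.round(4),np.degrees(p[2]),a,b,N)
```

```text
[0.45103875 0.11825571 0.30818194] [-179.83469783  -37.52965578    4.51544962] [ 57.56638377 -25.89547384 -58.24281466  45.73444972 -42.64093343
   6.50877265] 5.1 0.017778401602819238 [ 2.37244143  0.03174363 -3.08765736]
7011
[ 5.705e-01  1.575e-01  8.940e-02 -5.000e-04] 5.119423525474504 0.0008124479343206792 1.0 5634
[0.571  0.157  0.0838] 4.800266308924987 0.0008503061369064732 1.0 5660
```

View pics/w2.png

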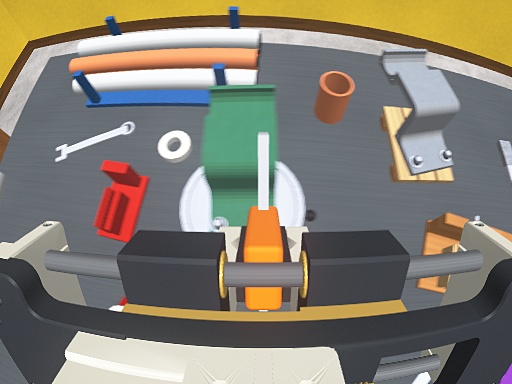

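Run:
```python
from h import *; from fit import *
d=np.load('w2.npz'); s=r.get_state()
q=(d['P'].reshape(-1,3)-s['tcp_pos'])@rot(s['eef_rot']); h=d['H'].reshape(-1,3).astype(int)
L=np.c_[q[:,0],-q[:,2],-q[:,1]]   # leaf x, z, y rel. TCP
u=np.arange(q.shape[0])%512; v=np.arange(q.shape[0])//512
near=(np.abs(L[:,2])<.02)&(L[:,0]>-.07)&(L[:,0]<.09)&(L[:,1]>-.05)&(L[:,1]<.06)
og=near&(h[:,0]>=4)&(h[:,0]<=16)&(h[:,1]>120); st=near&(h[:,1]<50)&(v<206)&(v>128)&(np.abs(u-263)<8)
print(og.sum(),st.sum(),np.nanpercentile(L[og],[1,99],0).round(4).tolist(),np.nanpercentile(L[st],[1,99],0).round(4).tolist())
M=np.concatenate([box(-.006,.030,-.009,.009,.076,.136),box(-.028,.074,-.003,.003,.064,.086)])[:,[0,2,1]]
for m in(og,og|st):
    p,a,b,N=fit(M,L[m],[-.012,-.0918,0],0,True); print('leaf origin in tool(x,z),tilt',p.round(4),np.degrees(p[2]),a,b,N)
```

```text
1698 714 [[-0.0181, -0.0107, -0.0162], [0.0167, 0.0455, 0.0029]] [[0.0178, -0.0276, -0.0093], [0.0587, -0.0047, -0.0039]]
leaf origin in tool(x,z),tilt [-0.0176 -0.0912 -0.0278 -0.0065] -1.590329521272095 0.0007359177071239403 1.0 1698
leaf origin in tool(x,z),tilt [-0.0168 -0.0911 -0.0202 -0.0066] -1.1601884629306771 0.0007528001468032129 1.0 2412
```

Run:
```python
from h import *; from fit import *
d=np.load('w2.npz'); s=r.get_state(); print(s['tcp_pos'],s['eef_rot'],s['joints'],s['time_s'])
q=(d['P'].reshape(-1,3)-[0.45103875,0.11825571,0.30818194])@rot([-179.83469783,-37.52965578,4.51544962]); h=d['H'].reshape(-1,3).astype(int)
L=np.c_[q[:,0],-q[:,2],-q[:,1]]
u=np.arange(q.shape[0])%512; v=np.arange(q.shape[0])//512
near=(np.abs(L[:,2])<.02)&(L[:,0]>-.07)&(L[:,0]<.09)&(L[:,1]>-.05)&(L[:,1]<.06)
og=near&(h[:,0]>=4)&(h[:,0]<=16)&(h[:,1]>120); st=near&(h[:,1]<50)&(v<206)&(v>128)&(np.abs(u-263)<8)
print(og.sum(),st.sum())
M=np.concatenate([box(-.006,.030,-.009,.009,.076,.136),box(-.028,.074,-.003,.003,.064,.086)])[:,[0,2,1]]
for m in(og,og|st):
    p,a,b,N=fit(M,L[m],[-.012,-.0918,0],0,True); print('leaf origin in tool(x,z),tilt',p.round(4),np.degrees(p[2]),a,b,N)
Q=np.load('brw.npy'); l=tf([.5705,.1575,.0894],Q,.034)
for nm,m in(('foot',(l[:,2]<.018)&(l[:,0]<-.03)),('wall',(abs(l[:,0])<.006)&(l[:,2]>.045)&(l[:,2]<.07)),('shelf',(l[:,2]>.097)&(l[:,0]>.032)&(l[:,0]<.078))):
    print(nm,m.sum(),np.median(l[m],0).round(4),l[m].min(0).round(3),l[m].max(0).round(3))
```

```text
[0.45084848 0.12506931 0.30853128] [-179.85219056  -37.58700496    4.92074538] [ 58.24415296 -25.59274529 -58.16588211  46.02487265 -42.65994148
   5.96950199] 5.15
1698 714
leaf origin in tool(x,z),tilt [-0.017  -0.0912 -0.0268  0.    ] -1.5377498993188867 0.0007343725561450896 1.0 1698
leaf origin in tool(x,z),tilt [-0.0162 -0.091  -0.0196 -0.0002] -1.1252364889252873 0.0007527463373217659 1.0 2412
foot 347 [-0.0379  0.0156  0.0134] [-0.055 -0.004 -0.001] [-0.03   0.052  0.016]
wall 350 [0.0001 0.0112 0.0578] [-0.001 -0.043  0.045] [0.001 0.049 0.07 ]
shelf 1861 [0.056  0.0038 0.1015] [ 0.032 -0.049  0.099] [0.078 0.049 0.104]
```

Run:
```python
from h import *
br=(.5715,.157,5.)
p,Q=goal(NOSE,bpt(br,-.028-.012,.042+.012),br[2],41,x0=.0157,z0=.091); print(p,rel(p,Q))
```

```text
[0.50228162 0.15094418 0.14584683] ([-0.1137, -0.0419, 0.3232], [-0.0003, 0.0095, -0.0002])
```

Emit:
jog_arm:
  travel:
    - [-0.1137,-0.042,0.323]
    - [-0.1137,-0.042,0.323]
    - [-0.1137,-0.042,0.323]
    - [-0.1137,-0.042,0.323]
    - [-0.1137,-0.042,0.323]
    - [-0.1137,-0.042,0.323]
    - [-0.1137,-0.042,0.323]
    - [-0.1137,-0.042,0.323]
    - [-0.1137,-0.042,0.323]
    - [-0.1137,-0.042,0.323]
  dr:
    - [0,0.0095,0]
    - [0,0.0095,0]
    - [0,0.0095,0]
    - [0,0.0095,0]
    - [0,0.0095,0]
    - [0,0.0095,0]
    - [0,0.0095,0]
    - [0,0.0095,0]
    - [0,0.0095,0]
    - [0,0.0095,0]
  claw: [0.1,0.1,0.1,0.1,0.1,0.1,0.1,0.1,0.1,0.1]

```text
time_s: 6.4
tcp_pos: [0.5529, 0.1693, 0.2403]
eef_rot: [179.1, -36.1, 4.6]
contact_force: [0.1, 0.3, -1.5]
gripper_width: 0.0177
gripper_force: 45.0
```

Run:
```python
from h import *; from fit import *
s=r.get_state(); print(s['tcp_pos'],s['eef_rot'],s['joints'].round(1),s['time_s'],s['contact_force'],s['moment'])
br=(.5715,.157,5.)
p,Q=goal(NOSE,bpt(br,-.028-.012,.042+.012),br[2],41,x0=.0157,z0=.091); print(p,rel(p,Q))
c=r.capture('side'); cv2.imwrite('pics/s2.png',cv2.resize(cv2.cvtColor(c['pixels'],cv2.COLOR_RGB2BGR)[100:230,200:350],(690,598),interpolation=cv2.INTER_CUBIC))
```

```text
[0.55289795 0.1693291  0.24033053] [179.13466999 -36.13797629   4.59158659] [ 35.5  -6.7 -58.2  70.5 -19.6  -5.4] 6.4 [ 0.10323129  0.25166501 -1.53311165] [-0.27493631  2.50135606  0.08155328]
[0.50228162 0.15094418 0.14584683] ([-0.1953, 0.0272, 0.0918], [0.0031, 0.0135, -0.0008])
```

View pics/s2.png

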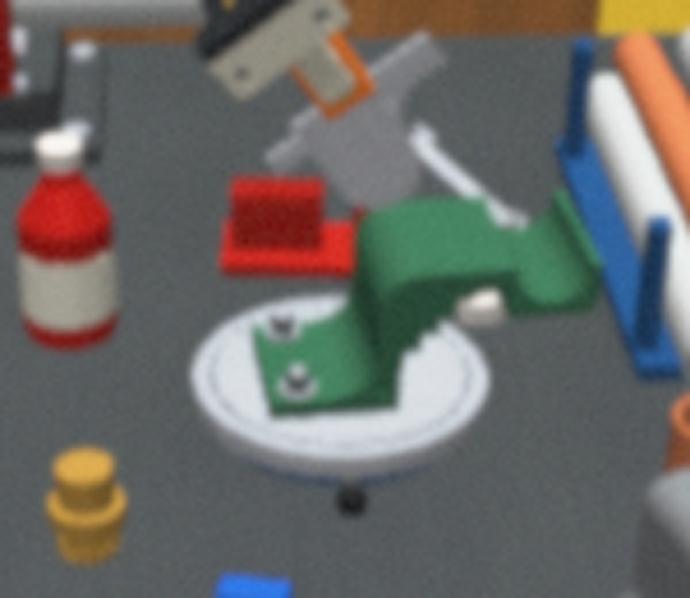

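The arm is pinned at joint 3's lower limit in this configuration. I'll identify the kinematics from logged poses to see what's reachable.

```bash
cat > kin.py <<'E'
import numpy as np
from scipy.spatial.transform import Rotation as R
from scipy.optimize import least_squares
LO=np.array([-176.03,-82.01,-58.28,-173.87,-174.79,-173.66]);HI=np.array([176.03,121.73,71.71,95.51,-.11,173.66])
D=[([16.507,20.546,.682,0,-70.136,-16.507],[.675,0,.227],[180,0,-90]),
([-1.11254311e+01,7.40628488e+00,-1.22262355e+01,1.80147291e-03,-7.03658504e+01,8.78635803e+01],[0.46753622,-0.28742741,0.26158234],[179.998,-.0017,-13.2612]),
([57.56638377,-25.89547384,-58.24281466,45.73444972,-42.64093343,6.50877265],[0.45103875,0.11825571,0.30818194],[-179.83469783,-37.52965578,4.51544962]),
([58.24415296,-25.59274529,-58.16588211,46.02487265,-42.65994148,5.96950199],[0.45084848,0.12506931,0.30853128],[-179.85219056,-37.58700496,4.92074538])]
e=lambda ax,a:R.from_euler(ax,a,degrees=True).as_matrix()
def fk(q,k):
    d1,L2,L3,a3,y1,y2,d6,s4,s6,x1,yaw6,z5=k
    s4=1 if s4>0 else -1; s6=1 if s6>0 else -1
    A=e('z',q[0]); p=A@[x1,y1,d1]
    A=A@e('y',q[1]); p=p+A@[0,0,L2]
    A=A@e('y',-q[2]); p=p+A@[L3,0,a3]
    A=A@e('x',s4*q[3]); p=p+A@[0,y2,z5]
    A=A@e('y',-q[4]); 
    A=A@e('x',s6*q[5]); p=p+A@[d6,0,0]
    A=A@e('x',yaw6)@np.array([[0,0,1.],[0,1,0],[-1,0,0]])
    return p,A
def res(k,D=D,w=.3):
    o=[]
    for q,p,a in D:
        P,A=fk(q,k); o+=list(P-p)+list(w*(A.T@e('xyz',a)-np.eye(3)).ravel())
    return np.array(o)
E
python3 - <<'E'
from h import *; from kin import *
s=r.get_state(); D.append((s['joints'],s['tcp_pos'],s['eef_rot']))
best=None
for s4 in(1,-1):
  for s6 in(1,-1):
    for y6 in(0,90,180,270):
      for y in((-.19,0),(0,-.19)):
        f=least_squares(lambda k:res(k,D),[.3,.4,.4,0,*y,.3,s4,s6,0,y6,0],diff_step=1e-5,x_scale=[.1]*7+[1,1,.1,50,.1])
        if best is None or f.cost<best.cost: best=f
print(best.cost,best.x.round(4),np.abs(res(best.x,D)).max()); np.save('k.npy',best.x)
E
```

```text
4.743375854663089e-08 [ 1.9870e-01  6.0160e-01  4.6300e-01  0.0000e+00 -4.0000e-04 -1.9140e-01
  3.7830e-01 -1.1646e+00 -1.1630e-01  4.0000e-04 -9.0000e+01  4.0000e-04] 0.00021727444736993617
```

```bash
cat >> kin.py <<'E'
def ik(p,Rt,n=150,seed=0,q0=None):
    k=np.load('k.npy'); rg=np.random.default_rng(seed); S=[]
    st=[q0] if q0 is not None else [LO+(HI-LO)*rg.random(6) for _ in range(n)]
    for q in st:
        f=least_squares(lambda q:np.r_[fk(q,k)[0]-p,.3*(fk(q,k)[1].T@Rt-np.eye(3)).ravel()],np.clip(q,LO+.01,HI-.01),bounds=(LO,HI),x_scale=50,max_nfev=60)
        if f.cost<1e-8 and not any(np.abs(f.x-s).max()<3 for s in S): S.append(f.x)
    return S
E
python3 - <<'E'
from h import *; from kin import *
br=(.573,.157,5.); F=np.diag([-1.,-1,1])
for lean in(32,40,50):
  for fl in(0,1):
    p,Q=goal(NOSE,bpt(br,-.028,.042),5.,lean,x0=.0157,z0=.091)
    if fl: Q=Q@F
    print(lean,fl,p.round(3)); [print('   ',s.round(1)) for s in ik(p,Q,60)]
for fl in(0,1):
    p,Q=goal(NOTCH,bpt(br,.028,.074),5.,0,x0=.0157,z0=.091)
    if fl: Q=Q@F
    print('notch',fl,p.round(3)); [print('   ',s.round(1)) for s in ik(p,Q,60)]
E
```

```text
32 0 [0.525 0.153 0.138]
32 1 [0.525 0.153 0.138]
40 0 [0.517 0.152 0.134]
40 1 [0.517 0.152 0.134]
50 0 [0.507 0.151 0.129]
    [  -3.2   -0.9  -47.8 -136.5   -9.2 -127.8]
50 1 [0.507 0.151 0.129]
    [  -3.2   -0.9  -47.8 -136.5   -9.2   52.2]
notch 0 [0.561 0.156 0.163]
    [ 34.8  14.7 -16.5  -0.  -58.8  60.2]
notch 1 [0.561 0.156 0.163]
    [  34.8   14.7  -16.5    0.   -58.8 -119.8]
```

```bash
cat >> h.py <<'E'
def tgoal(lp,world,yaw,lean,d,g=(.012,.110)):
    """tool pose so that leaf point lp (x,z) is at world; grasp point g in leaf, tool tilted d deg (top to leaf +x)"""
    L=R.from_euler('xyz',[0,-lean,yaw],degrees=True).as_matrix(); T=L@R.from_euler('y',d,degrees=True).as_matrix()@np.diag([1.,-1,-1])
    gw=np.array(world)+L@np.array([g[0]-lp[0],0,g[1]-lp[1]])
    return gw+.019*T[:,2],T
E
python3 - <<'E'
from h import *; from kin import *
br=(.573,.157,5.); ry=np.radians(-13.2); rk=np.array([.466-.012*np.cos(ry),-.2875-.012*np.sin(ry),.012])
hd=np.array([.53,.38,.012])
for d in(10,15,20,25,30,35):
  print('d',d)
  for nm,a in(('rack',((0,0),rk,-13.2,0)),('rack+.09',((0,0),rk+[0,0,.09],-13.2,0)),('fil40',(NOSE,bpt(br,-.028,.042),5,40)),('fil46',(NOSE,bpt(br,-.028,.042),5,46)),('fil40up',(NOSE,bpt(br,-.05,.07),5,40)),('notch',(NOTCH,bpt(br,.028,.074),5,0)),('notchup',(NOTCH,bpt(br,.028,.12),5,0)),('hold',((0,0),hd,-3,0)),('holdup',((0,0),hd+[0,0,.09],-3,0))):
    p,Q=tgoal(*a,d); S=ik(p,Q,25); print('  ',nm,p.round(3),[s.round(0).astype(int).tolist() for s in S])
E
```

```text
d 10
   rack [ 0.463 -0.287  0.103] [[-11, 21, -17, 0, -62, 88]]
   rack+.09 [ 0.463 -0.287  0.193] [[-11, 16, -11, 0, -73, 88]]
   fil40 [0.511 0.152 0.13 ] []
   fil46 [0.506 0.151 0.126] []
   fil40up [0.489 0.15  0.158] []
   notch [0.554 0.155 0.163] [[32, 20, -7, -5, -71, 65]]
   notchup [0.554 0.155 0.209] [[32, 18, -4, -5, -77, 64]]
   hold [0.539 0.38  0.103] [[47, 29, 0, -8, -68, 43]]
   holdup [0.539 0.38  0.193] [[47, 25, 6, -8, -77, 42]]
d 15
   rack [ 0.461 -0.286  0.104] [[-11, 23, -14, 0, -68, 89]]
   rack+.09 [ 0.461 -0.286  0.194] [[-11, 19, -8, 0, -78, 88]]
   fil40 [0.51  0.151 0.129] []
   fil46 [0.504 0.151 0.125] []
   fil40up [0.488 0.15  0.157] []
   notch [0.552 0.155 0.164] [[31, 23, -3, -7, -78, 67]]
   notchup [0.552 0.155 0.21 ] [[31, 21, 0, -6, -83, 66]]
   hold [0.537 0.38  0.104] [[45, 32, 5, -12, -74, 46]]
   holdup [0.537 0.38  0.194] [[45, 28, 11, -11, -83, 44]]
d 20
   rack [ 0.46  -0.286  0.104] [[-12, 26, -10, -1, -73, 89]]
   rack+.09 [ 0.46  -0.286  0.194] [[-12, 22, -5, -1, -83, 89]]
   fil40 [0.508 0.151 0.129] [[44, 2, -53, 33, -23, 22]]
  
[... 1225 characters left out ...]
.548 0.155 0.212] [[28, 30, 12, -11, -100, 68]]
   hold [0.532 0.38  0.106] [[40, 40, 18, -20, -91, 51]]
   holdup [0.532 0.38  0.196] [[40, 36, 23, -20, -100, 47]]
d 35
   rack [ 0.455 -0.285  0.106] [[-12, 35, -1, -1, -89, 89]]
   rack+.09 [ 0.455 -0.285  0.196] [[-12, 31, 4, -1, -98, 89]]
   fil40 [0.503 0.151 0.128] [[40, 9, -31, 4, -46, 52]]
   fil46 [0.498 0.15  0.123] [[43, 5, -40, 12, -36, 43]]
   fil40up [0.481 0.149 0.156] [[42, 5, -32, 4, -49, 51]]
   notch [0.546 0.155 0.166] [[27, 35, 13, -12, -100, 70]]
   notchup [0.546 0.155 0.212] [[27, 33, 16, -13, -105, 69]]
   hold [0.531 0.38  0.106] [[39, 42, 22, -23, -97, 51]]
   holdup [0.531 0.38  0.196] [[38, 39, 27, -23, -105, 48]]
```

Lean 40 is unreachable with an in-line grasp, but it works with the tool tilted 30° relative to the leaf. I'll put the leaf back in its slot, re-pinch it tilted and go on.

Run:
```python
from h import *; from kin import *
Q=rot([180,0,-13.2]); print(rel(np.array([.4653,-.2873,.27]),Q))
```

```text
([-0.1651, 0.8992, -0.1806], [-0.0133, -0.0999, 0.047])
```

Emit:
jog_arm:
  travel:
    - [-0.165,0.899,-0.1806]
    - [-0.165,0.899,-0.1806]
    - [-0.165,0.899,-0.1806]
    - [-0.165,0.899,-0.1806]
    - [-0.165,0.899,-0.1806]
    - [-0.165,0.899,-0.1806]
    - [-0.165,0.899,-0.1806]
    - [-0.165,0.899,-0.1806]
    - [-0.165,0.899,-0.1806]
    - [-0.165,0.899,-0.1806]
  dr:
    - [-0.0133,-0.1,0.047]
    - [-0.0133,-0.1,0.047]
    - [-0.0133,-0.1,0.047]
    - [-0.0133,-0.1,0.047]
    - [-0.0133,-0.1,0.047]
    - [-0.0133,-0.1,0.047]
    - [-0.0133,-0.1,0.047]
    - [-0.0133,-0.1,0.047]
    - [-0.0133,-0.1,0.047]
    - [-0.0133,-0.1,0.047]
  claw: [0.1,0.1,0.1,0.1,0.1,0.1,0.1,0.1,0.1,0.1]

```text
time_s: 7.7
tcp_pos: [0.4645, -0.2889, 0.2698]
eef_rot: [180.0, 0.1, -13.4]
contact_force: [0.6, 0.4, -3.2]
gripper_width: 0.018
gripper_force: 45.0
```

Run:
```python
from h import *; from kin import *
s=r.get_state();print(s['tcp_pos'],s['eef_rot'],s['qd'].round(1),s['joints'].round(1))
Q=rot([180,0,-13.2]); print(rel(np.array([.4653,-.2873,.1038]),Q))
```

```text
[ 0.46449736 -0.2888736   0.26977632] [ 1.79980206e+02  7.25416594e-02 -1.33891541e+01] [ 2.5 -0.5 -0.4 -0.4  0.1 -1.5] [-11.3   7.  -11.6   0.  -71.4  87.9]
([0.0013, -0.0035, 0.332], [0.0001, 0.0002, -0.0005])
```

Emit:
jog_arm:
  travel:
    - [0,0,0.12]
    - [0,0,0.22]
    - [0,0,0.28]
    - [0,0,0.31]
    - [0,0,0.332]
    - [0,0,0.332]
    - [0,0,0.332]
    - [0,0,0.332]
    - [-0.008,0,0.331]
    - [-0.014,0,0.329]
  dr:
    - [0,0,0]
    - [0,0,0]
    - [0,0,0]
    - [0,0,0]
    - [0,0,0]
    - [0,0,0]
    - [0,0,0]
    - [0,0,0]
    - [0,-0.0278,0]
    - [0,-0.0556,0]
  claw: [0.1,0.1,0.1,0.1,0.1,0.1,0.35,0.35,0.35,0.35]

```text
time_s: 8.95
tcp_pos: [0.4591, -0.2857, 0.1076]
eef_rot: [180.0, 20.1, -13.2]
contact_force: [0.1, -1.0, -0.5]
gripper_width: 0.0304
gripper_force: 0.0
```

Run:
```python
from h import *; from kin import *
s=r.get_state();print(s['tcp_pos'],s['eef_rot'],s['qd'].round(1),s['contact_force'])
L=R.from_euler('z',-13.2,degrees=True).as_matrix();T=L@R.from_euler('y',30,degrees=True).as_matrix()@np.diag([1.,-1,-1])
p=np.array([.4653,-.2873,.1038+.019])+.019*T[:,2]; print(p,rel(p,T))
```

```text
[ 0.45907924 -0.28572999  0.10759072] [179.97670114  20.13938045 -13.20507422] [ -1.3  47.6  56.9  -2.  -90.3   2. ] [ 0.12681402 -0.98181894 -0.47449943]
[ 0.456051   -0.28513067  0.10634552] ([-0.0049, 0.0002, 0.0045], [0.0001, -0.0274, -0.0])
```

Emit:
jog_arm:
  travel:
    - [-0.0049,0,0.0045]
    - [-0.0049,0,0.0045]
    - [-0.0049,0,0.0045]
    - [-0.0049,0,0.0045]
    - [-0.0049,0,0.0045]
    - [-0.0049,0,0.0045]
    - [-0.0049,0,0.0045]
    - [-0.0249,0,-0.0515]
    - [-0.0569,0,-0.1395]
    - [-0.087,0,-0.221]
  dr:
    - [0,-0.0278,0]
    - [0,-0.0278,0]
    - [0,-0.0278,0]
    - [0,-0.0278,0]
    - [0,-0.0278,0]
    - [0,-0.0278,0]
    - [0,-0.0278,0]
    - [0,-0.0278,0]
    - [0,-0.0278,0]
    - [0,-0.0278,0]
  claw: [0.35,0.35,0.1,0.1,0.1,0.1,0.1,0.1,0.1,0.1]
  newtons: 60

```text
time_s: 10.2
tcp_pos: [0.4553, -0.2848, 0.2254]
eef_rot: [180.0, 30.1, -13.2]
contact_force: [0.9, -0.7, -2.4]
gripper_width: 0.0175
gripper_force: 60.0
```

Run:
```python
from h import *; from kin import *
s=r.get_state();print(s['tcp_pos'],s['eef_rot'],s['qd'].round(1),s['contact_force'])
br=(.5725,.157,5.)
p,Q=tgoal(NOSE,bpt(br,-.028-.04,.042+.05),5,40,30,g=(.012,.1108)); print(p,rel(p,Q),ik(p,Q,20))
```

```text
[ 0.45527975 -0.284844    0.22535869] [179.97917529  30.07554431 -13.22563922] [ -0.  -14.6  23.7  -0.2 -37.9  -0.4] [ 0.87046917 -0.65550596 -2.41194452]
[0.46418279 0.14752347 0.17843058] ([-0.1092, -0.8459, 0.1714], [-0.009, 0.1104, -0.0509]) [array([ 46.15494169,  -1.27468217, -37.52531783,   9.05735344,
       -46.54590438,  43.02238091])]
```

Emit:
jog_arm:
  travel:
    - [-0.1092,-0.846,0.1714]
    - [-0.1092,-0.846,0.1714]
    - [-0.1092,-0.846,0.1714]
    - [-0.1092,-0.846,0.1714]
    - [-0.1092,-0.846,0.1714]
    - [-0.1092,-0.846,0.1714]
    - [-0.1092,-0.846,0.1714]
    - [-0.1092,-0.846,0.1714]
    - [-0.1092,-0.846,0.1714]
    - [-0.1092,-0.846,0.1714]
  dr:
    - [-0.009,0.1104,-0.0509]
    - [-0.009,0.1104,-0.0509]
    - [-0.009,0.1104,-0.0509]
    - [-0.009,0.1104,-0.0509]
    - [-0.009,0.1104,-0.0509]
    - [-0.009,0.1104,-0.0509]
    - [-0.009,0.1104,-0.0509]
    - [-0.009,0.1104,-0.0509]
    - [-0.009,0.1104,-0.0509]
    - [-0.009,0.1104,-0.0509]
  claw: [0.1,0.1,0.1,0.1,0.1,0.1,0.1,0.1,0.1,0.1]

```text
time_s: 11.45
tcp_pos: [0.4642, 0.1463, 0.1773]
eef_rot: [180.0, -10.0, 4.9]
contact_force: [-0.4, -0.1, 0.1]
gripper_width: 0.0087
gripper_force: 0.0
```

```bash
cat > leafw.py <<'E'
from h import *; from fit import *
def leafw(s,P,H,d=30):
    A=rot(s['eef_rot'])@np.diag([1.,-1,-1])@R.from_euler('y',-d,degrees=True).as_matrix()  # leaf axes nominal
    q=(P.reshape(-1,3)-s['tcp_pos'])@A; h=H.reshape(-1,3).astype(int)
    L=q[:,[0,2,1]]
    near=(np.abs(L[:,2])<.02)&(L[:,0]>-.04)&(L[:,0]<.09)&(L[:,1]>-.05)&(L[:,1]<.06)
    og=near&(h[:,0]>=4)&(h[:,0]<=16)&(h[:,1]>120); st=near&(h[:,1]<50)&(np.abs(L[:,2])<.006)&(L[:,0]>.022)&(L[:,0]<.075)&(L[:,1]<.01)
    M=np.concatenate([box(-.006,.030,-.009,.009,.076,.136),box(-.028,.074,-.003,.003,.064,.086)])[:,[0,2,1]]
    p,a,b,N=fit(M,L[og|st],[-.0025,-.094,0],0,True); print('leaf in (leaf axes,TCP)',p.round(4),np.degrees(p[2]).round(2),a,b,og.sum(),st.sum())
    return p
E
python3 - <<'E'
from leafw import *
s,c,P,H=wrist('w3');print(s['tcp_pos'],s['eef_rot'],s['qd'].round(1),s['joints'].round(1),s['contact_force'],s['moment'])
leafw(s,P,H); np.savez('w3.npz',P=P,H=H)
q=P.reshape(-1,3);h=H.reshape(-1,3).astype(int)
m=np.all((q>[.45,.06,.03])&(q<[.7,.26,.145]),1)&(h[:,0]>40)&(h[:,0]<95)&(h[:,1]>60)
p,a,b,N=fit(bracket(),q[m],[.573,.157,.08],.034,True,crop=([-.08,-.06,.003],[.078,.06,.108])); print(p.round(4),np.degrees(p[2]),a,b,N)
E
```

```text
[0.46422771 0.14633896 0.17728111] [179.98202353 -10.00848863   4.94916141] [-0.5 -0.1  0.1  0.1  0.  -0.1] [ 46.1  -1.2 -37.6   9.1 -46.4  43. ] [-0.3929984  -0.1391334   0.06865629] [-0.18348568  0.5971701   0.00721157]
leaf in (leaf axes,TCP) [-0.0025 -0.094   0.      0.    ] 0.0 nan nan 0 0
[ 5.708e-01  1.567e-01  8.870e-02 -4.000e-04] 5.081561696707095 0.0008017573829787063 1.0 18259
  return _methods._mean(a, axis=axis, dtype=dtype,
  ret = ret.dtype.type(ret / rcount)
```

View pics/w3.png

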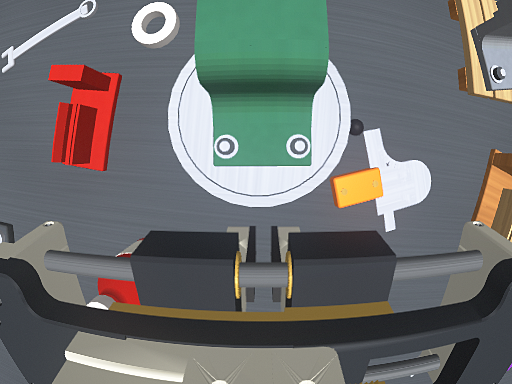

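The carried leaf was dropped; it lies flat on the bench at about pixel (375,188), right of the turntable. I had lifted too little, so it probably struck the blue leaf's grip. I'll check the rack and locate the dropped leaf.

Run:
```python
from h import *
c=r.capture('side'); P=cloud(c); np.savez('side3.npz',P=P,H=cv2.cvtColor(c['pixels'],cv2.COLOR_RGB2HSV))
cv2.imwrite('pics/s3.png',cv2.resize(cv2.cvtColor(c['pixels'],cv2.COLOR_RGB2BGR)[110:360,120:430],(744,600),interpolation=cv2.INTER_CUBIC))
d=np.load('w3.npz'); q=d['P'].reshape(-1,3);h=d['H'].reshape(-1,3).astype(int)
v,u=np.divmod(np.arange(q.shape[0]),512)
w=(u>320)&(u<440)&(v>120)&(v<240)
og=w&(h[:,0]>=4)&(h[:,0]<=16)&(h[:,1]>120)&(q[:,2]<.06); st=w&(h[:,1]<40)&(h[:,2]>150)&(q[:,2]<.05)
for n,m in(('grip',og),('steel',st)):
    Q=q[m]; print(n,m.sum(),np.nanmedian(Q,0).round(4),np.nanpercentile(Q[:,2],[5,50,95]).round(4))
    rc=cv2.minAreaRect(Q[:,:2].astype(np.float32)*1000); print(rc)
s=P.reshape(-1,3); hs=cv2.cvtColor(c['pixels'],cv2.COLOR_RGB2HSV).reshape(-1,3).astype(int)
m=(hs[:,0]>=4)&(hs[:,0]<=16)&(hs[:,1]>140)&np.all((s>[.35,-.1,0])&(s<[.62,.1,.06]),1); print('side',m.sum(),np.median(s[m],0)); print(cv2.minAreaRect(s[m][:,:2].astype(np.float32)*1000))
```

```text
grip 309 [0.4881 0.0615 0.0175] [-0.      0.0175  0.0214]
((483.3493957519531, 38.080421447753906), (41.26136016845703, 60.43391799926758), 17.764741897583008)
steel 4387 [0.5102 0.0015 0.0109] [0.0059 0.0109 0.0344]
((507.54620361328125, 18.459571838378906), (174.25689697265625, 100.44438171386719), 60.105255126953125)
side 164 [0.48700294 0.03764961 0.02142303]
((493.26116943359375, 42.11589431762695), (47.188255310058594, 70.56909942626953), 18.764698028564453)
```

View pics/s3.png

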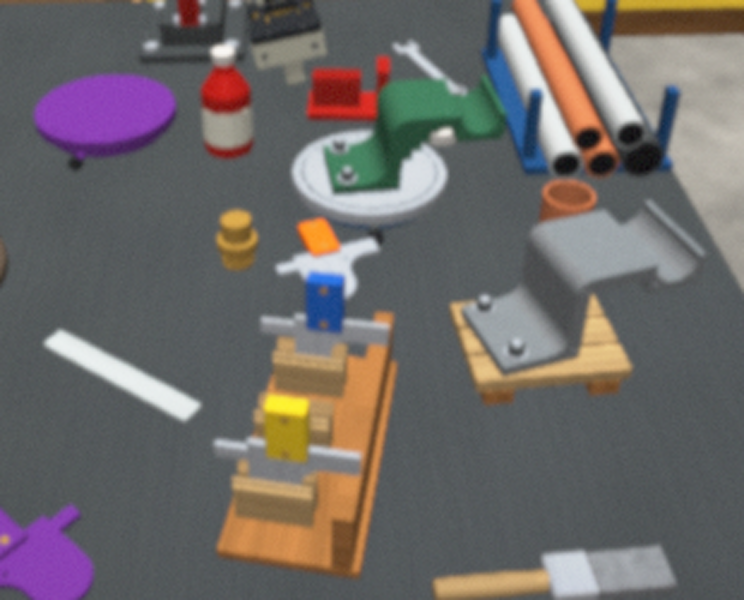

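Run:
```python
from h import *; from fit import *; from kin import *
d=np.load('w3.npz'); q=d['P'].reshape(-1,3);h=d['H'].reshape(-1,3).astype(int)
v,u=np.divmod(np.arange(q.shape[0]),512)
w=(u>320)&(u<440)&(v>120)&(v<240)
og=w&(h[:,0]>=4)&(h[:,0]<=16)&(h[:,1]>120)
print('all orange',og.sum(), np.sort(q[og][:,2])[::40].round(4))
# same orange region ignoring depth: intersect rays with z=.018
H=None
s3=np.load('side3.npz'); qs=s3['P'].reshape(-1,3);hs=s3['H'].reshape(-1,3).astype(int)
ms=(hs[:,0]>=4)&(hs[:,0]<=16)&(hs[:,1]>140)&np.all((qs>[.35,-.1,.006])&(qs<[.62,.1,.03]),1)
M=box(-.018,.018,-.03,.03,0,.018)
for nm,Q in(('w',q[og&(q[:,2]>.008)&(q[:,2]<.03)]),('s',qs[ms])):
    p,a,b,N=fit(M,Q,[.487,.04,.31],.001,True); print(nm,p.round(4),np.degrees(p[2]),a,b,N,cv2.minAreaRect(Q[:,:2].astype(np.float32)*1000))
mh=np.all((q>[.44,.3,.004])&(q<[.68,.46,.1]),1)&((h[:,0]>=170)|(h[:,0]<=6))&(h[:,1]>120)
np.save('holdw3.npy',q[mh])
for x0 in(-.3,-.1,.1,.3):
    p,a,b,N=fit(np.concatenate([holder(),box(-.035,.035,-.02,-.0045,.012,.061),box(-.035,.035,.0045,.02,.012,.061)]),q[mh],[.53,.38,x0],0,False); print('hold',p.round(4),np.degrees(p[2]),a,b,N)
```

```text
all orange 311 [-0.0019  0.0101  0.0133  0.0163  0.0176  0.0187  0.0199  0.021 ]
w [0.4854 0.0381 0.2974 0.0021] 17.04179861570178 0.000807257775350078 1.0 280 ((485.7809143066406, 38.859458923339844), (36.15473175048828, 60.43391799926758), 17.764741897583008)
s [0.4888 0.0401 0.3025 0.0037] 17.331632307620684 0.0014559871772099684 0.9693251533742331 163 ((489.75872802734375, 36.634952545166016), (37.029457092285156, 62.44321060180664), 18.764698028564453)
hold [ 0.5249  0.3869 -0.0715] -4.09787406799304 0.001072308826321229 0.9000180472838838 5541
hold [ 0.5249  0.3869 -0.0715] -4.097343784975547 0.0010724044821590888 0.9000180472838838 5541
hold [ 0.5249  0.3869 -0.0715] -4.093789389048397 0.0010724623294269345 0.899837574445046 5541
hold [ 0.5236  0.3716 -0.0746] -4.27193910656909 0.0010002653086598988 0.855621728929796 5541
```

Run:
```python
from h import *; from kin import *
Q=rot([180,0,-72.8]); p=np.array([.4894,.0314,.15]); print(rel(p,Q)); print([x.round(0) for x in ik(p,Q,15)],[x.round(0) for x in ik(p-[0,0,.146],Q,15)])
```

```text
([0.0201, 0.2332, 0.0592], [-0.0189, -0.0235, 0.2153])
[array([ 27.,   7., -28.,  -0., -55.,  -9.])] [array([ 27.,  19., -38.,   0., -34.,  -9.])]
```

Emit:
jog_arm:
  travel:
    - [0.0201,0.2332,0.0]
    - [0.0201,0.2332,0.0592]
    - [0.0201,0.2332,0.0592]
    - [0.0201,0.2332,0.0592]
    - [0.0201,0.2332,0.0592]
    - [0.0201,0.2332,0.0592]
    - [0.0201,0.2332,0.0592]
    - [0.0201,0.2332,0.0592]
    - [0.0201,0.2332,0.0592]
    - [0.0201,0.2332,0.0592]
  dr:
    - [-0.0189,-0.0235,0.2153]
    - [-0.0189,-0.0235,0.2153]
    - [-0.0189,-0.0235,0.2153]
    - [-0.0189,-0.0235,0.2153]
    - [-0.0189,-0.0235,0.2153]
    - [-0.0189,-0.0235,0.2153]
    - [-0.0189,-0.0235,0.2153]
    - [-0.0189,-0.0235,0.2153]
    - [-0.0189,-0.0235,0.2153]
    - [-0.0189,-0.0235,0.2153]
  claw: [0.55,0.55,0.55,0.55,0.55,0.55,0.55,0.55,0.55,0.55]

```text
time_s: 12.8
tcp_pos: [0.4894, 0.032, 0.1499]
eef_rot: [180.0, -0.0, -72.7]
contact_force: [-0.5, 0.6, 1.0]
gripper_width: 0.0481
gripper_force: 0.0
```

Run:
```python
from h import *; from fit import *
s,c,P,H=wrist('w4'); print(s['tcp_pos'],s['eef_rot'],s['qd'].round(1))
q=P.reshape(-1,3);h=H.reshape(-1,3).astype(int)
og=(h[:,0]>=4)&(h[:,0]<=16)&(h[:,1]>120)&np.all((q>[.42,-.05,.006])&(q<[.56,.1,.035]),1)
p,a,b,N=fit(box(-.018,.018,-.03,.03,0,.018),q[og],[.487,.039,.3],.001,True); print(p.round(4),np.degrees(p[2]),a,b,N)
f=np.array([-np.sin(p[2]),np.cos(p[2])]); t=p[:2]-.008*f; print(t,rel(np.array([t[0],t[1],.004]),rot([180,0,np.degrees(p[2])-90]),s))
cu=np.all((q>[.36,-.04,.03])&(q<[.44,.08,.07]),1); print('coupling',np.nanmedian(q[cu],0),np.nanmin(q[cu],0),np.nanmax(q[cu],0))
```

```text
[0.48942188 0.03199783 0.14988481] [ 1.79969958e+02 -2.02801377e-02 -7.26725503e+01] [ 0.4 -0.2  0.1  0.  -0.  -0.2]
[0.4852 0.0383 0.3122 0.0022] 17.890423477496547 0.0008443647807890438 1.0 169
[0.48765492 0.03063983] ([0.0014, 0.004, 0.2918], [0.0001, -0.0001, -0.0016])
coupling [0.39584012 0.01331959 0.06064702] [ 0.36951233 -0.00725406  0.03003768] [0.41272595 0.04026119 0.06391945]
```

View pics/w4.png

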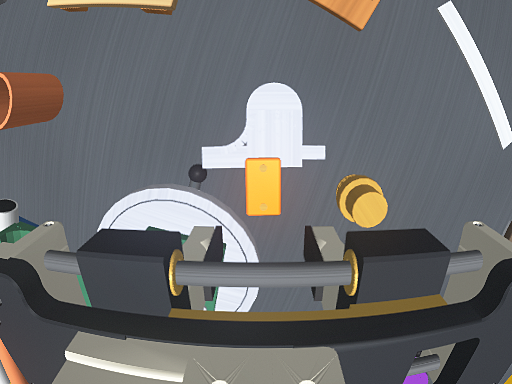

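Grip is centred at pixel (263,186) between fingers, arm pointing to the turntable side, coupling at (362,205) clear. Descend and pinch across the 36 mm faces, lightly.

Emit:
jog_arm:
  travel:
    - [0.001,0.002,0.1]
    - [0.001,0.002,0.18]
    - [0.001,0.002,0.24]
    - [0.001,0.002,0.275]
    - [0.001,0.002,0.291]
    - [0.001,0.002,0.291]
    - [0.001,0.002,0.291]
    - [0.001,0.002,0.291]
    - [0.001,0.002,0.291]
    - [0.001,0.002,0.291]
  dr:
    - [0,0,-0.0016]
    - [0,0,-0.0016]
    - [0,0,-0.0016]
    - [0,0,-0.0016]
    - [0,0,-0.0016]
    - [0,0,-0.0016]
    - [0,0,-0.0016]
    - [0,0,-0.0016]
    - [0,0,-0.0016]
    - [0,0,-0.0016]
  claw: [0.55,0.55,0.55,0.55,0.55,0.55,0.3,0.3,0.3,0.3]
  newtons: 8

```text
time_s: 14.1
tcp_pos: [0.4892, 0.032, 0.0049]
eef_rot: [-180.0, -0.0, -72.1]
contact_force: [-0.3, 0.4, 4.9]
gripper_width: 0.0361
gripper_force: 8.0
```

Emit:
jog_arm:
  travel:
    - [0,0,-0.02]
    - [0,0,-0.05]
    - [0,0,-0.08]
    - [0,0,-0.11]
    - [0,0,-0.15]
    - [0,0,-0.19]
    - [0,0,-0.24]
    - [0,0,-0.3]
    - [0,0,-0.36]
    - [0,0,-0.4]
  dr:
    - [0,0,0]
    - [0,0,0]
    - [0,0,0]
    - [0,0,0]
    - [0,0,0]
    - [0,0,0]
    - [0,0,0]
    - [0,0,0]
    - [0,0,0]
    - [0,0,0]
  claw: [0.3,0.3,0.3,0.3,0.3,0.3,0.3,0.3,0.3,0.3]
  newtons: 8

```text
time_s: 15.35
tcp_pos: [0.4883, 0.0317, 0.2059]
eef_rot: [180.0, 0.0, -72.1]
contact_force: [-0.2, -0.3, -2.5]
gripper_width: 0.036
gripper_force: 8.0
```

Run:
```python
from h import *; from fit import *
s,c,P,H=wrist('w5'); print(s['tcp_pos'],s['eef_rot'],s['qd'].round(1),s['gripper_width'])
np.savez('w5.npz',P=P,H=H)
L=(P.reshape(-1,3)-s['tcp_pos'])@rot(s['eef_rot']); h=H.reshape(-1,3).astype(int)
og=(h[:,0]>=4)&(h[:,0]<=16)&(h[:,1]>120)&(np.abs(L)<.09).all(1)
st=(h[:,1]<40)&(h[:,2]>120)&(np.abs(L[:,1])<.07)&(np.abs(L[:,0])<.13)&(L[:,2]>-.03)&(L[:,2]<.13)
for n,m in(('og',og),('st',st)): print(n,m.sum(),np.nanpercentile(L[m],[2,50,98],0).round(4).tolist())
```

```text
[0.48833659 0.0316778  0.20592231] [ 1.79994577e+02  7.48294683e-03 -7.21274947e+01] [ -0.   -7.7  12.8  -0.4 -21.1  -0. ] 0.036012035111049376
og 921 [[-0.0295, -0.0164, -0.0785], [0.0083, 0.0011, -0.011], [0.0316, 0.0199, 0.0019]]
st 14979 [[0.0101, -0.055, -0.0208], [0.0322, 0.009, 0.0123], [0.0796, 0.0576, 0.0408]]
```

View pics/w5.png

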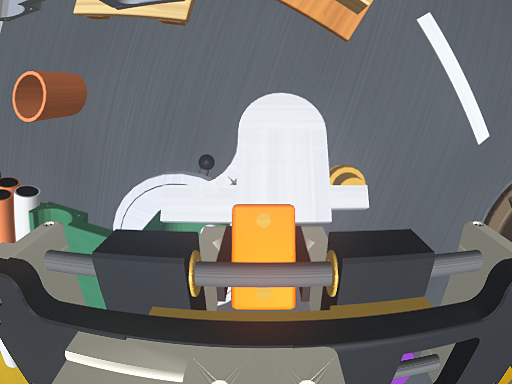

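```bash
cat > droop.py <<'E'
from h import *
def droop(s,P,H):
    L=(P.reshape(-1,3)-s['tcp_pos'])@rot(s['eef_rot']); h=H.reshape(-1,3).astype(int)
    v,u=np.divmod(np.arange(len(L)),512)
    st=(h[:,1]<40)&(h[:,2]>120)&(np.abs(L[:,1])<.026)&(L[:,0]>-.02)&(L[:,0]<.13)&(L[:,2]>-.04)&(L[:,2]<.13)&(v<230)
    Q=L[st][:,[0,2]]; 
    for _ in range(4):
        m=Q.mean(0); w=np.linalg.svd(Q-m,full_matrices=False)[2]; e=np.abs((Q-m)@w[1]); Q=Q[e<max(.001,2*e.std())]
    dirn=w[0]*np.sign(w[0][1]); print('droop deg (90=hanging)',np.degrees(np.arctan2(dirn[1],dirn[0])),m,len(Q),e.std(), 'line at x,z extremes',Q.min(0),Q.max(0))
E
python3 - <<'E'
from droop import *
s=r.get_state(); d=np.load('w5.npz'); s['tcp_pos']=np.array([0.48833659,0.0316778,0.20592231]); s['eef_rot']=np.array([179.994577,.00748,-72.1275])
droop(s,d['P'],d['H'])
E
```

```text
droop deg (90=hanging) 30.979605664302593 [0.04543327 0.02021824] 7210 0.00026445413365947093 line at x,z extremes [ 0.01101057 -0.00081826] [0.0849919  0.04504267]
```

Emit:
jog_arm:
  travel:
    - [0,0,0]
    - [0,0,0]
    - [0,0,0]
    - [0,0,0]
    - [0,0,0]
    - [0,0,0]
    - [0,0,0]
    - [0,0,0]
    - [0,0,0]
    - [0,0,0]
  dr:
    - [0,0,0]
    - [0,0,0]
    - [0,0,0]
    - [0,0,0]
    - [0,-0.01,0]
    - [0,-0.02,0]
    - [0,-0.035,0]
    - [0,-0.05,0]
    - [0,-0.06,0]
    - [0,-0.065,0]
  claw: [0.3,0.3,0.3,0.3,0.3,0.3,0.3,0.3,0.3,0.3]
  newtons: 4

```text
time_s: 16.65
tcp_pos: [0.489, 0.0311, 0.2037]
eef_rot: [179.9, 23.4, -72.2]
contact_force: [-0.5, -0.0, -2.7]
gripper_width: 0.0358
gripper_force: 4.0
```

Run:
```python
from droop import *
s,c,P,H=wrist('w6'); print(s['tcp_pos'],s['eef_rot'],s['qd'].round(1),s['gripper_width'],s['gripper_force'])
np.savez('w6.npz',P=P,H=H); droop(s,P,H)
```

```text
[0.48895323 0.03109099 0.20374533] [179.88968052  23.44999864 -72.23826244] [-10.3   5.    6.5 -12.   -9.4  12.5] 0.035779559425134486 4.000289663672447
droop deg (90=hanging) 81.05574447286803 [0.00377855 0.05685324] 1103 0.00018878317560506208 line at x,z extremes [-0.00203306  0.01984412] [0.01014635 0.09780116]
```

```bash
cat >> h.py <<'E'
def railfit(q):
    t=q[(q[:,2]>.071)&(q[:,2]<.081)]
    rc=cv2.minAreaRect(t[:,:2].astype(np.float32)*1000); print('rail',rc,len(t),np.median(t[:,2]))
    return rc
E
python3 - <<'E'
from h import *; from fit import *; from kin import *
q=np.load('holdw3.npy'); rc=railfit(q)
c=np.load('scene.npz'); P=c['P'].reshape(-1,3); hh=cv2.cvtColor(c['im'],cv2.COLOR_RGB2HSV).reshape(-1,3); m=np.all((P>[.45,.3,.004])&(P<[.68,.46,.1]),1)&((hh[:,0]>=170)|(hh[:,0]<=6))&(hh[:,1]>120); railfit(P[m])
for nm,Q in(('w3',q),('scene',P[m])):
  for y0 in(.372,.379,.387):
    p=[.526,y0,-.07]
    l=tf(p,Q,0); k=(l[:,2]<.016)|(l[:,0]>.05)
    f=fit(holder(),Q[k],p,0,False); print(nm,y0,f[0].round(4),f[1:])
# target
br=np.array([.526,.3794]); Lr=R.from_euler('z',-4.1,degrees=True).as_matrix()
LT=np.array([[0,-1.,0],[-.988,0,.156],[-.156,0,-.988]]).T  # leaf axes as columns in tool
T=Lr@LT.T; o=np.array([.0073,.012,.0978])
for z in(.115,.014):
    p=np.array([*br,z])-T@o; print(p,rel(p,T),[x.round(0) for x in ik(p,T,15)])
E
```

```text
rail ((591.0001220703125, 374.52886962890625), (53.56275177001953, 19.127885818481445), 85.01631927490234) 572 0.0757100426326227
rail ((596.6574096679688, 373.86920166015625), (50.006649017333984, 19.621198654174805), 83.72970581054688) 108 0.07461807912245955
w3 0.372 [ 0.5244  0.381  -0.0909] (np.float64(0.0008748400273697613), np.float64(0.9340329835082459), 3335)
w3 0.379 [ 0.5245  0.3809 -0.0867] (np.float64(0.000874101988138635), np.float64(0.9328335832083958), 3335)
w3 0.387 [0.524  0.3811 0.0049] (np.float64(0.0010044397976390939), np.float64(0.9502248875562219), 3335)
scene 0.372 [ 0.529   0.3793 -0.0903] (np.float64(0.0013590390004690246), np.float64(0.936923076923077), 650)
scene 0.379 [ 0.5291  0.3796 -0.0757] (np.float64(0.001334217760820704), np.float64(0.936923076923077), 650)
scene 0.387 [ 0.5291  0.3796 -0.0758] (np.float64(0.0013329148225264967), np.float64(0.936923076923077), 650)
[0.53739414 0.37051822 0.2127652 ] ([-0.5731, -0.3002, 0.2283], [0.0174, 0.0398, 0.0585]) [array([ 48.,  16.,  -6.,  -6., -61., -50.])]
[0.53739414 0.37051822 0.1117652 ] ([-0.4926, -0.3006, 0.4136], [0.0174, 0.0398, 0.0585]) [array([ 48.,  21., -13.,  -7., -50., -48.])]
```

```bash
cat > hang.py <<'E'
from h import *
LT=np.array([[0,-1.,0],[-.988,0,.156],[-.156,0,-.988]]).T; O=np.array([.0073,.012,.0978])
def hg(xy,yaw,z):
    T=R.from_euler('z',yaw,degrees=True).as_matrix()@LT.T; return np.array([*xy,z])-T@O,T
E
python3 - <<'E'
from hang import *
s=r.get_state(); print(s['tcp_pos'],s['eef_rot'],s['qd'].round(1))
print((rot(s['eef_rot']).T@[0,0,.08]/.5).round(3), rel(*hg((.5265,.3803),-4.9,.17),s))
E
```

```text
[0.48881962 0.03106009 0.203506  ] [179.85547676  23.50503215 -72.24122898] [ 1.9 -1.  -1.5  2.1  1.9 -2.9]
[-0.064  0.    -0.147] ([-0.6181, -0.3011, 0.1279], [0.018, 0.0398, 0.0606])
```

Emit:
jog_arm:
  travel:
    - [0,0,0]
    - [-0.03,0,-0.07]
    - [-0.064,0,-0.147]
    - [-0.14,-0.04,-0.12]
    - [-0.618,-0.301,0.128]
    - [-0.618,-0.301,0.128]
    - [-0.618,-0.301,0.128]
    - [-0.618,-0.301,0.128]
    - [-0.618,-0.301,0.128]
    - [-0.618,-0.301,0.128]
  dr:
    - [0,0,0]
    - [0,0,0]
    - [0,0,0]
    - [0.005,0.01,0.015]
    - [0.018,0.0398,0.0606]
    - [0.018,0.0398,0.0606]
    - [0.018,0.0398,0.0606]
    - [0.018,0.0398,0.0606]
    - [0.018,0.0398,0.0606]
    - [0.018,0.0398,0.0606]
  claw: [0.3,0.3,0.3,0.3,0.3,0.3,0.3,0.3,0.3,0.3]
  newtons: 60

```text
time_s: 17.95
tcp_pos: [0.5358, 0.376, 0.2672]
eef_rot: [-179.9, 8.8, -94.6]
contact_force: [-0.6, -0.8, -2.5]
gripper_width: 0.0356
gripper_force: 60.0
```

Run:
```python
from droop import *; from hang import *
s,c,P,H=wrist('w7'); print(s['tcp_pos'],s['eef_rot'],s['qd'].round(1),s['gripper_width'],s['gripper_force'])
np.savez('w7.npz',P=P,H=H); droop(s,P,H)
q=P.reshape(-1,3);h=H.reshape(-1,3).astype(int)
m=np.all((q>[.44,.3,.004])&(q<[.68,.46,.1]),1)&((h[:,0]>=170)|(h[:,0]<=6))&(h[:,1]>120); print(m.sum())
rc=railfit(q[m])
print('hover',rel(*hg((.5265,.3803),-4.9,.17),s))
L=(q-s['tcp_pos'])@rot(s['eef_rot']); st=(h[:,1]<40)&(h[:,2]>120)&(np.abs(L[:,1])<.1)&(L[:,0]>-.02)&(L[:,0]<.03)&(L[:,2]>.0)&(L[:,2]<.13)
print(np.nanpercentile(L[st],[0.5,99.5],0))
```

```text
[0.53578825 0.37604504 0.26721664] [-179.88961572    8.83911421  -94.57743527] [ 7.6  8.9 10.5  1.4 -1.4 -8.9] 0.0356107297830585 59.9993759393692
droop deg (90=hanging) 80.46906706709692 [0.00470371 0.05411621] 2351 0.0001929987716865542 line at x,z extremes [-0.00145812  0.0190935 ] [0.01210874 0.09817625]
4573
rail ((590.7022094726562, 374.6545715332031), (50.69571304321289, 18.663467407226562), 84.58401489257812) 619 0.07558840732993202
hover ([0.0089, -0.0047, -0.0025], [-0.0002, -0.0004, 0.0009])
[[-0.00399607 -0.059172    0.01456437]
 [ 0.0115087   0.06453255  0.09452899]]
```

```bash
sed -i 's/^LT=.*/a=np.radians(80.7);C,S=np.cos(a),np.sin(a)\nLT=np.array([[0,-1.,0],[-S,0,C],[-C,0,-S]]).T; O=np.array([.0087,.012,.098])/' hang.py
python3 - <<'E'
from hang import *
s=r.get_state(); print(s['tcp_pos'],s['eef_rot'],s['qd'].round(1))
for z in(.17,.07,.04,.013): print(z,rel(*hg((.5258,.3806),-5.1,z),s))
E
```

```text
[0.53614925 0.37687147 0.26686371] [-179.89524337    8.84468683  -94.58248388] [-2.3 -2.  -2.4 -0.4 -0.6  2.3]
0.17 ([0.0084, -0.0026, -0.0038], [-0.0001, -0.0013, 0.0014])
0.07 ([0.0392, -0.0023, 0.1938], [-0.0001, -0.0013, 0.0014])
0.04 ([0.0484, -0.0022, 0.2531], [-0.0001, -0.0013, 0.0014])
0.013 ([0.0567, -0.0021, 0.3064], [-0.0001, -0.0013, 0.0014])
```

Run:
```python
from hang import *
LT0=np.array([[0,-1.,0],[-.988,0,.156],[-.156,0,-.988]]).T; O0=np.array([.0073,.012,.0978])
T=R.from_euler('z',-4.9,degrees=True).as_matrix()@LT0.T; p=np.array([.5265,.3803,.17])-T@O0
s={'tcp_pos':p,'eef_rot':T}; print(p,r.get_state()['tcp_pos'])
for z in(.17,.07,.04,.013): print(z,rel(*hg((.5258,.3806),-5.1,z),s))
```

```text
[0.53776902 0.37126    0.2677652 ] [0.53614925 0.37687147 0.26686371]
0.17 ([-0.0021, 0.0015, -0.0004], [0.0001, -0.0009, 0.0005])
0.07 ([0.0291, 0.0015, 0.1972], [0.0001, -0.0009, 0.0005])
0.04 ([0.0385, 0.0015, 0.2565], [0.0001, -0.0009, 0.0005])
0.013 ([0.0469, 0.0015, 0.3098], [0.0001, -0.0009, 0.0005])
```

Emit:
jog_arm:
  travel:
    - [-0.002,0.0015,0]
    - [-0.002,0.0015,0]
    - [0.008,0.0015,0.06]
    - [0.018,0.0015,0.13]
    - [0.026,0.0015,0.18]
    - [0.029,0.0015,0.197]
    - [0.029,0.0015,0.197]
    - [0.029,0.0015,0.197]
    - [0.029,0.0015,0.197]
    - [0.029,0.0015,0.197]
  dr:
    - [0,-0.0009,0.0005]
    - [0,-0.0009,0.0005]
    - [0,-0.0009,0.0005]
    - [0,-0.0009,0.0005]
    - [0,-0.0009,0.0005]
    - [0,-0.0009,0.0005]
    - [0,-0.0009,0.0005]
    - [0,-0.0009,0.0005]
    - [0,-0.0009,0.0005]
    - [0,-0.0009,0.0005]
  claw: [0.3,0.3,0.3,0.3,0.3,0.3,0.3,0.3,0.3,0.3]

```text
time_s: 19.25
tcp_pos: [0.5368, 0.3732, 0.1692]
eef_rot: [-179.9, 9.3, -95.0]
contact_force: [-1.2, -0.5, -2.7]
gripper_width: 0.0355
gripper_force: 60.0
```

Run:
```python
from droop import *; from hang import *
s,c,P,H=wrist('w8'); print(s['tcp_pos'],s['eef_rot'],s['qd'].round(1),s['contact_force'])
droop(s,P,H); q=P.reshape(-1,3);h=H.reshape(-1,3).astype(int)
Rh=R.from_euler('z',-5.1,degrees=True).as_matrix(); L=(q-[.5258,.3806,0])@Rh
red=((h[:,0]>=170)|(h[:,0]<=6))&(h[:,1]>120)&(np.abs(L[:,1])<.04)&(L[:,0]>-.045)&(L[:,0]<.085)
t=L[red&(L[:,2]>.055)&(L[:,2]<.066)&(L[:,0]<.04)]; print('cheek top',len(t),np.percentile(t,[1,50,99],0).round(4).tolist()); print(np.histogram(t[:,1],bins=np.arange(-.03,.031,.003)))
t=L[red&(L[:,2]>.071)&(L[:,2]<.081)]; print('rail',np.percentile(t,[1,50,99],0).round(4).tolist())
st=(h[:,1]<40)&(h[:,2]>120)&(np.abs(L[:,1])<.015)&(np.abs(L[:,0])<.06)&(L[:,2]>.065)&(L[:,2]<.16)
t=L[st]; print('plate face',len(t),np.percentile(t,[1,50,99],0).round(4).tolist())
for z in(.06,.04,.013): print(z,rel(*hg((.5258,.3806),-5.1,z),s))
```

```text
[0.5367895  0.37324499 0.16923118] [-179.87176819    9.25142304  -94.96494592] [ 0.   0.3 -0.3 -0.   0.1 -0. ] [-1.22004056 -0.50481388 -2.66181586]
droop deg (90=hanging) 80.46461429442866 [0.00465082 0.0536362 ] 2325 0.00019027537512800462 line at x,z extremes [-0.00150729  0.01901745] [0.01176456 0.09636409]
cheek top 594 [[-0.0363, -0.0138, 0.0551], [-0.0008, -0.0107, 0.0603], [0.0327, 0.0128, 0.0626]]
(array([  0,   0,   0,   0,   0, 162, 220,  33,   0,   0,   0,   3, 115,
        52,   9,   0,   0,   0,   0,   0]), array([-3.0000000e-02, -2.7000000e-02, -2.4000000e-02, -2.1000000e-02,
       -1.8000000e-02, -1.5000000e-02, -1.2000000e-02, -9.0000000e-03,
       -6.0000000e-03, -3.0000000e-03, -6.9388939e-18,  3.0000000e-03,
        6.0000000e-03,  9.0000000e-03,  1.2000000e-02,  1.5000000e-02,
        1.8000000e-02,  2.1000000e-02,  2.4000000e-02,  2.7000000e-02,
        3.0000000e-02]))
rail [[0.0564, -0.025, 0.0716], [0.0649, -0.0019, 0.0756], [0.0742, 0.0246, 0.0771]]
plate face 4120 [[-0.052, -0.0032, 0.0769], [-0.0019, -0.0023, 0.1276], [0.058, 0.0002, 0.1528]]
0.06 ([0.0054, -0.0007, 0.0216], [-0.0003, -0.0001, 0.0004])
0.04 ([0.0118, -0.0007, 0.0611], [-0.0003, -0.0001, 0.0004])
0.013 ([0.0205, -0.0005, 0.1144], [-0.0003, -0.0001, 0.0004])
```

Emit:
jog_arm:
  travel:
    - [0.0054,0,0.0216]
    - [0.008,0,0.04]
    - [0.0118,0,0.061]
    - [0.014,0,0.075]
    - [0.0165,0,0.09]
    - [0.0185,0,0.103]
    - [0.02,0,0.112]
    - [0.02,0,0.112]
    - [0.02,0,0.112]
    - [0.02,0,0.112]
  dr:
    - [0,0,0]
    - [0,0,0]
    - [0,0,0]
    - [0,0,0]
    - [0,0,0]
    - [0,0,0]
    - [0,0,0]
    - [0,0,0]
    - [0,0,0]
    - [0,0,0]
  claw: [0.3,0.3,0.3,0.3,0.3,0.3,0.3,0.3,0.3,0.3]
  newtons: 25

```text
time_s: 20.55
tcp_pos: [0.5368, 0.3722, 0.112]
eef_rot: [-179.9, 9.2, -95.0]
contact_force: [0.2, -0.1, -1.1]
gripper_width: 0.0356
gripper_force: 25.0
```

Run:
```python
from hang import *; from kin import *
s=r.get_state(); lo=s['tcp_pos']+rot(s['eef_rot'])@O; print('leaf origin',lo)
lo[2]=.012; np.save('lo.npy',lo)
p,T=tgoal((0,0),lo,-5.1,0,30,g=(.012,.109)); pre=p-.09*T[:,2]
print(p,pre,rel(pre,T,s)); print([x.round(0) for x in ik(pre,T,12)],[x.round(0) for x in ik(p,T,12)],s['joints'].round(0))
```

```text
leaf origin [0.5256658  0.38036623 0.01388839]
[0.52815591 0.38014399 0.10454552] [0.57297776 0.37614375 0.1824878 ] ([-0.0365, -0.0717, -0.1367], [-0.0844, -0.0455, -0.2362])
[array([  38.,   39.,   28.,  -20., -101.,   47.])] [array([ 40.,  39.,  17., -21., -90.,  49.])] [ 48.  21. -13.  -7. -49. -49.]
```

Emit:
jog_arm:
  travel:
    - [0,0,0]
    - [0,0,0]
    - [0,0,-0.1]
    - [0,0,-0.2]
    - [-0.02,-0.03,-0.2]
    - [-0.0365,-0.0717,-0.18]
    - [-0.0365,-0.0717,-0.16]
    - [-0.0365,-0.0717,-0.1367]
    - [-0.0365,-0.0717,-0.1367]
    - [-0.0365,-0.0717,-0.1367]
  dr:
    - [0,0,0]
    - [0,0,0]
    - [0,0,0]
    - [-0.0084,-0.0045,-0.0236]
    - [-0.0844,-0.0455,-0.2362]
    - [-0.0844,-0.0455,-0.2362]
    - [-0.0844,-0.0455,-0.2362]
    - [-0.0844,-0.0455,-0.2362]
    - [-0.0844,-0.0455,-0.2362]
    - [-0.0844,-0.0455,-0.2362]
  claw: [0.55,0.55,0.55,0.55,0.55,0.55,0.55,0.55,0.55,0.55]

```text
time_s: 21.8
tcp_pos: [0.5733, 0.3757, 0.182]
eef_rot: [177.1, 26.4, -23.8]
contact_force: [0.7, -0.5, 0.6]
gripper_width: 0.0483
gripper_force: 0.0
```

Run:
```python
from h import *; from fit import *
s,c,P,H=wrist('w9'); print(s['tcp_pos'],s['eef_rot'],s['qd'].round(1)); q=P.reshape(-1,3);h=H.reshape(-1,3).astype(int)
lo=np.load('lo.npy'); og=(h[:,0]>=4)&(h[:,0]<=16)&(h[:,1]>120)&np.all((q>[.47,.33,.08])&(q<[.62,.43,.17]),1)
p0=[lo[0]+.012,lo[1]-.001,-.09]
if og.sum()>40: 
    p,a,b,N=fit(grip(),q[og],p0,.088,True); print('grip',p.round(4),np.degrees(p[2]),a,b,N,'expected',p0)
p,T=tgoal((0,0),lo,-5.1,0,30,g=(.012,.109)); pre=p-.09*T[:,2]
print('pre',rel(pre,T,s)); print('rel to commanded pre', rel(p,T,{'tcp_pos':pre,'eef_rot':T}))
```

```text
[0.57334138 0.3756924  0.18202396] [177.06611219  26.36434231 -23.76871262] [ -0.1  20.5  29.9  -0.5 -41.   76. ]
grip [ 0.5355  0.3803 -0.0704 -0.0007] -4.032270163374439 0.0007217222098605683 0.9957416607523066 1409 expected [np.float64(0.5376658044470439), np.float64(0.37936622998672725), -0.09]
pre ([-0.0013, -0.0005, -0.0004], [-0.0164, -0.0088, -0.0459])
rel to commanded pre ([-0.0, 0.0, 0.18], [0.0, 0.0, 0.0])
```

Run:
```python
from h import *
s=r.get_state(); print(s['tcp_pos'],s['eef_rot'],s['qd'].round(1))
lo=np.load('lo.npy')+[-.0008,.0004,0]; np.save('lo.npy',lo)
p,T=tgoal((0,0),lo,-5.,0,30,g=(.012,.109))
for k in(.09,.045,0): print(rel(p-k*T[:,2],T,s))
```

```text
[0.57325256 0.37593397 0.18038454] [177.03220099  26.54171027 -23.25793797] [  0.4  -1.7  -5.5  -0.7   6.9 -14.5]
([-0.0041, -0.0003, -0.0027], [-0.0158, -0.0084, -0.0449])
([-0.0075, 0.0092, 0.0868], [-0.0158, -0.0084, -0.0449])
([-0.0109, 0.0187, 0.1762], [-0.0158, -0.0084, -0.0449])
```

Emit:
jog_arm:
  travel:
    - [-0.004,0,-0.0027]
    - [-0.004,0,-0.0027]
    - [-0.0075,0.0092,0.0868]
    - [-0.01,0.016,0.15]
    - [-0.0109,0.0187,0.176]
    - [-0.0109,0.0187,0.176]
    - [-0.0109,0.0187,0.176]
    - [-0.0109,0.0187,0.176]
    - [-0.0109,0.0187,0.176]
    - [-0.0109,0.0187,0.176]
  dr:
    - [-0.0158,-0.0084,-0.0449]
    - [-0.0158,-0.0084,-0.0449]
    - [-0.0158,-0.0084,-0.0449]
    - [-0.0158,-0.0084,-0.0449]
    - [-0.0158,-0.0084,-0.0449]
    - [-0.0158,-0.0084,-0.0449]
    - [-0.0158,-0.0084,-0.0449]
    - [-0.0158,-0.0084,-0.0449]
    - [-0.0158,-0.0084,-0.0449]
    - [-0.0158,-0.0084,-0.0449]
  claw: [0.55,0.55,0.55,0.55,0.55,0.55,0.1,0.1,0.1,0.1]
  newtons: 60

```text
time_s: 23.1
tcp_pos: [0.5276, 0.381, 0.1065]
eef_rot: [179.9, 29.8, -5.9]
contact_force: [-0.9, -1.6, 1.5]
gripper_width: 0.0176
gripper_force: 60.0
```

Run:
```python
from leafw import *; from kin import *
s,c,P,H=wrist('w10'); print(s['tcp_pos'],s['eef_rot'],s['qd'].round(1),s['contact_force'],s['moment'])
leafw(s,P,H)
up=rot(s['eef_rot']).T@np.array([0,0,.13])/.5; print('up .13',up.round(4))
lo=np.load('lo.npy'); g=None
# nominal leaf offset: tool pose in leaf from current pose
A=R.from_euler('z',-5,degrees=True).as_matrix(); pl=A.T@(s['tcp_pos']-lo); Tl=A.T@rot(s['eef_rot']); np.savez('grasp.npz',pl=pl,Tl=Tl); print('tcp in leaf',pl)
def tg(lp,world,yaw,lean):
    L=R.from_euler('xyz',[0,-lean,yaw],degrees=True).as_matrix(); return world+L@(pl-[lp[0],0,lp[1]]),L@Tl
br=(.5725,.157,5.)
for nm,dx,dz in(('far',-.07,.12),('near',-.012,.012)):
    p,T=tg(NOSE,bpt(br,-.028+dx,.042+dz),5,40); print(nm,p,rel(p,T,s),[x.round(0) for x in ik(p,T,12)])
```

```text
[0.52762301 0.38101631 0.10650974] [179.90769004  29.75486464  -5.87893605] [ 0.1 -0.1 -0.3  0.1 -0.5  0.1] [-0.86351856 -1.64886711  1.4827283 ] [-0.54962178 -1.29120028  0.15985731]
leaf in (leaf axes,TCP) [-0.0045 -0.0948 -0.0036 -0.0002] -0.21 0.0007747498790825513 0.9824281150159745 2653 1103
up .13 [-0.129   0.0004 -0.2257]
tcp in leaf [0.00272492 0.00048943 0.09450974]
far [0.43432078 0.14540219 0.24870096] ([-0.2604, 0.4882, -0.1779], [-0.0033, 0.1107, -0.0286]) [array([ 49.,  -8., -34.,   8., -57.,  41.])]
near [0.49210007 0.15045722 0.14070096] ([-0.0543, 0.466, -0.047], [-0.0033, 0.1107, -0.0286]) [array([ 43.,   4., -38.,   9., -40.,  44.])]
```

Emit:
jog_arm:
  travel:
    - [-0.056,0,-0.098]
    - [-0.112,0,-0.196]
    - [-0.165,0,-0.29]
    - [-0.18,0.07,-0.29]
    - [-0.26,0.488,-0.178]
    - [-0.26,0.488,-0.178]
    - [-0.26,0.488,-0.178]
    - [-0.26,0.488,-0.178]
    - [-0.16,0.477,-0.11]
    - [-0.0543,0.466,-0.047]
  dr:
    - [0,0,0]
    - [0,0,0]
    - [0,0,0]
    - [0,0.02,-0.01]
    - [-0.0033,0.1107,-0.0286]
    - [-0.0033,0.1107,-0.0286]
    - [-0.0033,0.1107,-0.0286]
    - [-0.0033,0.1107,-0.0286]
    - [-0.0033,0.1107,-0.0286]
    - [-0.0033,0.1107,-0.0286]
  claw: [0.1,0.1,0.1,0.1,0.1,0.1,0.1,0.1,0.1,0.1]

```text
time_s: 24.4
tcp_pos: [0.4925, 0.1511, 0.1426]
eef_rot: [-179.2, -10.6, 4.2]
contact_force: [1.4, 1.7, -1.2]
gripper_width: 0.0174
gripper_force: 60.0
```

```bash
cat > seat.py <<'E'
from leafw import *
g=np.load('grasp.npz'); pl,Tl=g['pl'],g['Tl']
def tg(lp,world,yaw,lean):
    L=R.from_euler('xyz',[0,-lean,yaw],degrees=True).as_matrix(); return world+L@(pl-[lp[0],0,lp[1]]),L@Tl
def where(s,lp,br,bx,bz):
    """leaf point minus bracket point, in bracket axes, by nominal grasp"""
    A=rot(s['eef_rot'])@Tl.T; w=s['tcp_pos']+A@(np.array([lp[0],0,lp[1]])-pl)
    d=R.from_euler('z',-br[2],degrees=True).as_matrix()@(w-bpt(br,bx,bz)); return d.round(4), R.from_matrix(A).as_euler('xyz',degrees=True).round(2)
E
python3 - <<'E'
from seat import *
s,c,P,H=wrist('w11'); print(s['tcp_pos'],s['eef_rot'],s['qd'].round(1),s['joints'].round(1),s['contact_force'],s['moment'],s['gripper_width'])
pp=leafw(s,P,H); np.savez('w11.npz',P=P,H=H)
q=P.reshape(-1,3);h=H.reshape(-1,3).astype(int)
m=np.all((q>[.45,.06,.03])&(q<[.7,.26,.145]),1)&(h[:,0]>40)&(h[:,0]<95)&(h[:,1]>60)
p,a,b,N=fit(bracket(),q[m],[.573,.157,.08],.034,True,crop=([-.08,-.06,.003],[.078,.06,.108])); print('bracket',p.round(4),np.degrees(p[2]),a,b,N)
print('nominal',where(s,NOSE,(.5725,.157,5.),-.028,.042))
# wrist-only relative
A=rot(s['eef_rot'])@np.diag([1.,-1,-1])@R.from_euler('y',-30,degrees=True).as_matrix()
c_,s_=np.cos(pp[2]),np.sin(pp[2]); n=np.array([pp[0]+c_*0-s_*.028,0,pp[1]+s_*0+c_*.028])
w=s['tcp_pos']+A@n; b=(p[0],p[1],np.degrees(p[2])); print('wrist rel',R.from_euler('z',-b[2],degrees=True).as_matrix()@(w-bpt(b,-.028,.042)-[0,0,p[3]]))
E
```

```text
[0.49251661 0.15106529 0.14262685] [-179.17669317  -10.60416438    4.22644983] [-24.3  57.5 -11.4   6.4  67.8  12. ] [ 43.4   3.5 -38.2   9.4 -39.9  44.1] [ 1.35607868  1.74441553 -1.20789943] [0.02491847 0.64252954 0.0648285 ] 0.01741463182714485
leaf in (leaf axes,TCP) [-0.0045 -0.0935 -0.0052  0.0002] -0.3 0.0007736894420633176 0.9909659485753995 3195 1122
bracket [ 5.708e-01  1.568e-01  8.740e-02 -4.000e-04] 5.007274733262745 0.0007959494525715499 0.9999151463725074 23570
nominal (array([-0.0112,  0.0009,  0.0142]), array([  0.43, -40.37,   4.78]))
wrist rel [-0.01117127  0.00141507  0.01443688]
```

Emit:
jog_arm:
  travel:
    - [0.008,0,0.012]
    - [0.0162,0,0.0232]
    - [0.0175,0,0.025]
    - [0.0185,0,0.0265]
    - [0.0195,0,0.028]
    - [0.0203,0,0.029]
    - [0.0211,0,0.0301]
    - [0.0211,0,0.0301]
    - [0.0211,0,0.0301]
    - [0.0211,0,0.0301]
  dr:
    - [0,0,0]
    - [0,0,0]
    - [0,0,0]
    - [0,0,0]
    - [0,0,0]
    - [0,0,0]
    - [0,0,0]
    - [0,0,0]
    - [0,0,0]
    - [0,0,0]
  claw: [0.1,0.1,0.1,0.1,0.1,0.1,0.1,0.1,0.1,0.1]

```text
time_s: 25.7
tcp_pos: [0.5041, 0.1516, 0.1284]
eef_rot: [-179.5, -10.2, 4.2]
contact_force: [-13.9, 0.7, 12.7]
gripper_width: 0.0181
gripper_force: 60.0
```

Run:
```python
from seat import *
s=r.get_state(); print(s['tcp_pos'],s['eef_rot'],s['qd'].round(1),s['contact_force'],s['moment'])
print('nominal',where(s,NOSE,(.5725,.157,5.),-.028,.042))
```

```text
[0.50414198 0.15155439 0.12841872] [-179.5043849   -10.21071164    4.23505671] [ 0.   0.1 -0.  -0.   0.   0.1] [-13.93914417   0.74879528  12.67821556] [0.26573017 4.73995512 0.23342277]
nominal (array([ 0.0001,  0.0001, -0.0003]), array([ 2.000e-02, -3.997e+01,  5.000e+00]))
```

Seated: about 14 N against the wall and 13 N on the foot, square and within 0.5 mm. I'll hold a bit more, then go to the edge.

Run:
```python
from seat import *; from kin import *
br=(.5725,.157,5.)
p0,T0=tg(NOSE,bpt(br,-.027,.041),5,40); s0={'tcp_pos':p0,'eef_rot':T0}; print(p0,r.get_state()['tcp_pos'])
p,T=tg(NOSE,bpt(br,-.028-.06,.042+.12),5,40); print('away',rel(p,T,s0))
for nm,dx,dz in(('pre',-.015,.045),):
    p1,T1=tg(NOTCH,bpt(br,.028+dx,.074+dz),5,0); print(nm,p1,rel(p1,T1,s0),[x.round(0) for x in ik(p1,T1,12)])
s1={'tcp_pos':p1,'eef_rot':T1}
for dx,dz in((-.012,.03),(-.008,.008),(-.002,.002),(.001,-.001)):
    p,T=tg(NOTCH,bpt(br,.028+dx,.074+dz),5,0); print(dx,dz,rel(p,T,s1))
```

```text
[0.5050506  0.15159024 0.12770096] [0.50414198 0.15155439 0.12841872]
away ([-0.077, -0.0005, -0.2598], [0.0, 0.0, 0.0])
pre [0.53233552 0.15397737 0.21150974] ([0.0837, -0.002, -0.1552], [-0.0015, -0.1111, 0.0007]) [array([ 28.,  29.,  10., -12., -98.,  67.])]
-0.012 0.03 ([0.0201, -0.0001, 0.0231], [0.0, 0.0, 0.0])
-0.008 0.008 ([0.0489, -0.0003, 0.0573], [0.0, 0.0, 0.0])
-0.002 0.002 ([0.0653, -0.0005, 0.0618], [0.0, 0.0, 0.0])
0.001 -0.001 ([0.0734, -0.0006, 0.064], [0.0, 0.0, 0.0])
```

Emit:
jog_arm:
  travel:
    - [0,0,0]
    - [0,0,0]
    - [-0.03,0,-0.1]
    - [-0.06,0,-0.2]
    - [-0.077,0,-0.26]
    - [0.0837,-0.002,-0.1552]
    - [0.0837,-0.002,-0.1552]
    - [0.0837,-0.002,-0.1552]
    - [0.0837,-0.002,-0.1552]
    - [0.0837,-0.002,-0.1552]
  dr:
    - [0,0,0]
    - [0,0,0]
    - [0,0,0]
    - [0,0,0]
    - [0,0,0]
    - [-0.0015,-0.1111,0.0007]
    - [-0.0015,-0.1111,0.0007]
    - [-0.0015,-0.1111,0.0007]
    - [-0.0015,-0.1111,0.0007]
    - [-0.0015,-0.1111,0.0007]
  claw: [0.1,0.1,0.1,0.1,0.1,0.1,0.1,0.1,0.1,0.1]

```text
time_s: 26.95
tcp_pos: [0.5333, 0.1537, 0.2057]
eef_rot: [179.7, 30.3, 3.9]
contact_force: [-0.6, 0.7, -3.1]
gripper_width: 0.018
gripper_force: 60.0
```

Run:
```python
from seat import *
s,c,P,H=wrist('w12'); print(s['tcp_pos'],s['eef_rot'],s['qd'].round(1),s['contact_force'])
br=(.5725,.157,5.); print('nominal notch rel',where(s,NOTCH,br,.028,.074)); leafw(s,P,H)
p1,T1=tg(NOTCH,bpt(br,.013,.119),5,0); print('still to go',rel(p1,T1,s))
```

```text
[0.53328472 0.15368118 0.20573488] [179.71732794  30.2983654    3.88609749] [ 1.6 -6.7 -3.2  1.7  4.5 -0.8] [-0.62457487  0.7268248  -3.07814643]
nominal notch rel (array([-0.0146, -0.0007,  0.0387]), array([-0.16,  0.55,  4.86]))
leaf in (leaf axes,TCP) [-0.0049 -0.0946 -0.0076  0.0002] -0.43 0.000768339427049407 0.9893848666303756 2547 1127
still to go ([-0.0074, -0.0007, -0.009], [0.0002, 0.0015, -0.0006])
```

Emit:
jog_arm:
  travel:
    - [0,0,0]
    - [0.0201,0,0.0231]
    - [0.035,0,0.042]
    - [0.0489,0,0.0573]
    - [0.058,0,0.06]
    - [0.0653,0,0.0618]
    - [0.0695,0,0.063]
    - [0.0734,0,0.064]
    - [0.0734,0,0.064]
    - [0.0734,0,0.064]
  dr:
    - [0,0,0]
    - [0,0,0]
    - [0,0,0]
    - [0,0,0]
    - [0,0,0]
    - [0,0,0]
    - [0,0,0]
    - [0,0,0]
    - [0,0,0]
    - [0,0,0]
  claw: [0.1,0.1,0.1,0.1,0.1,0.1,0.1,0.1,0.1,0.1]

```text
time_s: 28.25
tcp_pos: [0.5471, 0.1549, 0.1666]
eef_rot: [179.9, 29.9, 4.2]
contact_force: [-5.7, 0.6, 5.3]
gripper_width: 0.0178
gripper_force: 60.0
```

Run:
```python
from seat import *
s=r.get_state(); print(s['tcp_pos'],s['eef_rot'],s['qd'].round(1),s['contact_force'],s['moment'])
print('nominal',where(s,NOTCH,(.5725,.157,5.),.028,.074))
```

```text
[0.54707195 0.15491556 0.16659215] [179.90084701  29.8876057    4.15436779] [ 0.   0.1 -0.1  0.  -0.   0. ] [-5.67875571  0.60762565  5.32469094] [ 0.10386662  0.95784665 -0.11749234]
nominal (array([-0.0004, -0.0003, -0.    ]), array([-0.  ,  0.13,  5.04]))
```

Emit:
jog_arm:
  travel:
    - [0.0014,0,0.0004]
    - [0.0027,0,0.0007]
    - [0.0027,0,0.0007]
    - [0.0027,0,0.0007]
    - [0.0027,0,0.0007]
    - [0.0027,0,0.0007]
    - [-0.0273,0,-0.0073]
    - [-0.06,0,-0.06]
    - [-0.106,0,-0.124]
    - [-0.106,0,-0.124]
  dr:
    - [0,0,0]
    - [0,0,0]
    - [0,0,0]
    - [0,0,0]
    - [0,0,0]
    - [0,0,0]
    - [0,0,0]
    - [0,0,0]
    - [0,0,0]
    - [0,0,0]
  claw: [0.1,0.1,0.1,0.1,0.1,0.1,0.1,0.1,0.1,0.1]

```text
time_s: 29.5
tcp_pos: [0.5344, 0.1545, 0.2493]
eef_rot: [-180.0, 29.3, 4.2]
contact_force: [0.4, -0.3, -1.8]
gripper_width: 0.0177
gripper_force: 60.0
```

Run:
```python
from seat import *; from kin import *
s=r.get_state(); print(s['tcp_pos'],s['eef_rot'],s['qd'].round(1),s['contact_force'])
br=(.5725,.157,5.)
p0,T0=tg(NOTCH,bpt(br,.029-.014,.073+.08),5,0); s0={'tcp_pos':p0,'eef_rot':T0}; print('cmd',p0)
lo=np.load('lo.npy')
for z in(.185,.07,.04,.0135):
    p,T=tg((0,0),np.array([lo[0],lo[1],z]),-5.,0); print(z,p,rel(p,T,s0))
up=T0.T@[0,0,.04]/.5; print(up,[x.round(0) for x in ik(*tg((0,0),np.array([lo[0],lo[1],.18]),-5.,0),12)])
```

```text
[0.53438749 0.15445473 0.24930767] [-179.96065867   29.32332192    4.19821377] [-0.1  2.2 -3.1 -1.3  2.3  0.4] [ 0.41079994 -0.33503246 -1.81030455]
cmd [0.53432791 0.15415168 0.24550974]
0.185 [0.52762301 0.38101631 0.27950974] ([-0.0171, -0.4534, -0.0693], [0.0138, -0.0, 0.0241])
0.07 [0.52762301 0.38101631 0.16450974] ([0.0971, -0.4537, 0.1304], [0.0138, -0.0, 0.0241])
0.04 [0.52762301 0.38101631 0.13450974] ([0.1269, -0.4538, 0.1825], [0.0138, -0.0, 0.0241])
0.0135 [0.52762301 0.38101631 0.10800974] ([0.1532, -0.4539, 0.2285], [0.0138, -0.0, 0.0241])
[-0.03970322  0.0001119  -0.06945244] [array([  40.,   33.,   28.,  -22., -107.,   42.])]
```

Emit:
jog_arm:
  travel:
    - [-0.0171,-0.08,-0.0693]
    - [-0.0171,-0.2,-0.0693]
    - [-0.0171,-0.32,-0.0693]
    - [-0.0171,-0.41,-0.0693]
    - [-0.0171,-0.4535,-0.0693]
    - [0.03,-0.4536,0.01]
    - [0.07,-0.4537,0.08]
    - [0.0971,-0.4537,0.1304]
    - [0.0971,-0.4537,0.1304]
    - [0.0971,-0.4537,0.1304]
  dr:
    - [0,0,0]
    - [0.0138,0,0.0241]
    - [0.0138,0,0.0241]
    - [0.0138,0,0.0241]
    - [0.0138,0,0.0241]
    - [0.0138,0,0.0241]
    - [0.0138,0,0.0241]
    - [0.0138,0,0.0241]
    - [0.0138,0,0.0241]
    - [0.0138,0,0.0241]
  claw: [0.1,0.1,0.1,0.1,0.1,0.1,0.1,0.1,0.1,0.1]

```text
time_s: 30.75
tcp_pos: [0.5271, 0.3809, 0.1656]
eef_rot: [180.0, 29.7, -5.9]
contact_force: [0.7, -1.0, -1.5]
gripper_width: 0.0173
gripper_force: 60.0
```

Run:
```python
from seat import *
s,c,P,H=wrist('w13'); print(s['tcp_pos'],s['eef_rot'],s['qd'].round(1),s['contact_force']); leafw(s,P,H)
lo=np.load('lo.npy'); A=rot(s['eef_rot'])@Tl.T; print('leaf origin',s['tcp_pos']-A@pl,'want',lo,R.from_matrix(A).as_euler('xyz',degrees=True))
for z in(.07,.0135): print(rel(*tg((0,0),np.array([lo[0],lo[1],z]),-5.,0),s))
```

```text
[0.52707012 0.38088622 0.16564297] [179.95226702  29.66806747  -5.86991544] [ 0.1 -0.9  0.8 -0.   0.1  0.1] [ 0.65203589 -0.96353264 -1.48771584]
leaf in (leaf axes,TCP) [-0.0047 -0.0947 -0.0064 -0.0001] -0.37 0.0007770876998309788 0.9897959183673469 2603 1121
leaf origin [0.52446182 0.38068563 0.07112889] want [0.5248658  0.38076623 0.012     ] [ 0.03739743 -0.08737364 -5.01310171]
([0.0021, -0.0004, 0.0014], [-0.0001, -0.0002, 0.0])
([0.058, -0.0005, 0.0996], [-0.0001, -0.0002, 0.0])
```

Aligned over the slot within 0.1 mm across; insert.

Emit:
jog_arm:
  travel:
    - [0.012,0,0.021]
    - [0.024,0,0.041]
    - [0.034,0,0.058]
    - [0.043,0,0.073]
    - [0.05,0,0.086]
    - [0.055,0,0.095]
    - [0.057,0,0.098]
    - [0.057,0,0.098]
    - [0.057,0,0.098]
    - [0.057,0,0.098]
  dr:
    - [0,0,0]
    - [0,0,0]
    - [0,0,0]
    - [0,0,0]
    - [0,0,0]
    - [0,0,0]
    - [0,0,0]
    - [0,0,0]
    - [0,0,0]
    - [0,0,0]
  claw: [0.1,0.1,0.1,0.1,0.1,0.1,0.1,0.1,0.1,0.1]

```text
time_s: 32.05
tcp_pos: [0.5268, 0.3809, 0.108]
eef_rot: [179.9, 29.7, -5.9]
contact_force: [0.3, -0.4, -3.1]
gripper_width: 0.0178
gripper_force: 60.0
```

Emit:
jog_arm:
  travel:
    - [0.0015,0,0.002]
    - [0.0015,0,0.002]
    - [0.0015,0,0.002]
    - [0.0015,0,0.002]
    - [0.0015,0,0.002]
    - [0,0,-0.03]
    - [0,0,-0.1]
    - [0,0,-0.18]
    - [0,0,-0.24]
    - [0,0,-0.24]
  dr:
    - [0,0,0]
    - [0,0,0]
    - [0,0,0]
    - [0,0,0]
    - [0,0,0]
    - [0,0,0]
    - [0,0,0]
    - [0,0,0]
    - [0,0,0]
    - [0,0,0]
  claw: [0.1,0.55,0.55,0.55,0.55,0.55,0.55,0.55,0.55,0.55]

```text
time_s: 33.3
tcp_pos: [0.5883, 0.3747, 0.2152]
eef_rot: [-179.9, 29.5, -5.8]
contact_force: [-0.3, -0.6, -0.0]
gripper_width: 0.0486
gripper_force: 0.0
```

Run:
```python
from h import *; from fit import *
s,c,P,H=wrist('w14'); print(s['tcp_pos'],s['qd'].round(1),s['contact_force'],s['gripper_width']); q=P.reshape(-1,3);h=H.reshape(-1,3).astype(int)
og=(h[:,0]>=4)&(h[:,0]<=16)&(h[:,1]>120)&np.all((q>[.47,.33,.08])&(q<[.62,.43,.17]),1)
p,a,b,N=fit(grip(),q[og],[.536,.38,-.09],.088,True); print('grip',p.round(4),np.degrees(p[2]),a,b,N)
c=r.capture('side'); P=cloud(c).reshape(-1,3); hs=cv2.cvtColor(c['pixels'],cv2.COLOR_RGB2HSV).reshape(-1,3).astype(int)
for nm,hh,cc in(('blue',(100,125),(.4865,-.21)),('yel',(20,32),(.449,-.365))):
    m=np.all((P>[cc[0]-.05,cc[1]-.05,.09])&(P<[cc[0]+.05,cc[1]+.05,.165]),1)&(hs[:,0]>=hh[0])&(hs[:,0]<=hh[1])&(hs[:,1]>140)
    p,a,b,N=fit(grip(),P[m],[*cc,-.23],.088,True); print(nm,p.round(4),np.degrees(p[2]),a,b,N)
im=cv2.cvtColor(c['pixels'],cv2.COLOR_RGB2BGR)[110:360,120:430]; cv2.imwrite('pics/end.png',cv2.resize(im,(744,600),interpolation=cv2.INTER_CUBIC))
```

```text
[0.58834221 0.37474579 0.21516479] [ 0.8  0.8 -4.3 -1.4  2.1  0.4] [-0.27730218 -0.56657039 -0.03264883] 0.048595052650027816
grip [ 5.347e-01  3.804e-01 -1.128e-01 -4.000e-04] -6.464211671798314 0.0007975226072662028 1.0 875
blue [ 0.4874 -0.2033 -0.2064  0.0007] -11.823586938797451 0.001200658375960258 0.9847094801223242 327
yel [ 0.4487 -0.3654 -0.2209  0.0009] -12.656068626524066 0.0009425938761129178 1.0 471
```

View pics/end.png

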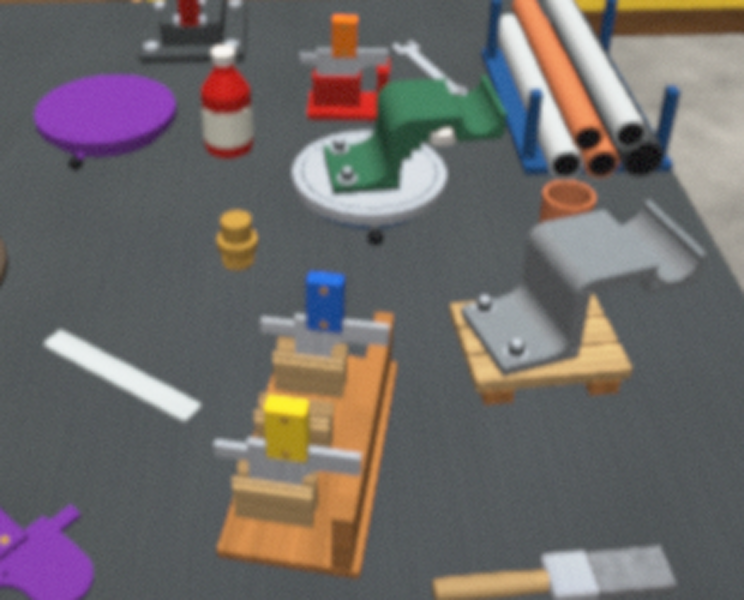

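Orange leaf stands upright in the red holder at (344,60), and the bystanders are in place. The blue grip shifted about 6 mm sideways, so I'll check its tilt.

Run:
```python
from h import *; from fit import *
M=box(-.006,.030,-.009,.009,.076,.136); M=np.concatenate([M,box(-.052,.074,-.003,.003,.066,.078)]); T=cKDTree(M)
for cam in('side','scene'):
    c=r.capture(cam); P=cloud(c).reshape(-1,3); hs=cv2.cvtColor(c['pixels'],cv2.COLOR_RGB2HSV).reshape(-1,3).astype(int)
    for nm,hh,cc in(('blue',(100,125),(.4865,-.205)),('yel',(20,32),(.449,-.365)),('orange',(4,16),(.536,.38))):
        m=np.all((P>[cc[0]-.05,cc[1]-.05,.088])&(P<[cc[0]+.05,cc[1]+.05,.165]),1)&(hs[:,0]>=hh[0])&(hs[:,0]<=hh[1])&(hs[:,1]>120); Q=P[m]
        if len(Q)<60: print(cam,nm,len(Q)); continue
        def f(p):
            A=R.from_euler('ZX',[p[2],p[3]]).as_matrix(); return T.query((Q-[p[0],p[1],.012+p[4]])@A)[0]
        s=least_squares(f,[cc[0]-.012,cc[1]+.002,-.23 if nm!='orange' else -.09,0,0],loss='soft_l1',f_scale=.002,diff_step=1e-4,x_scale=[.01,.01,.1,.1,.01]); print(cam,nm,s.x.round(4),'roll rad',s.x[3].round(3),np.median(f(s.x)),len(Q))
```

```text
side blue [ 0.4737 -0.2074 -0.2134 -0.0649  0.0008] roll rad -0.065 0.001091344482553101 340
side yel [ 0.4373 -0.3628 -0.2387 -0.0015  0.0011] roll rad -0.002 0.0009271372826440296 477
side orange [ 0.5258  0.3807 -0.0877 -0.0101  0.0026] roll rad -0.01 0.0015750221082252128 188
scene blue [ 0.4756 -0.2114 -0.2249 -0.0809 -0.0008] roll rad -0.081 0.0013227416059661144 103
scene yel [ 0.4391 -0.367  -0.1742 -0.0186 -0.0016] roll rad -0.019 0.0015704314506855867 123
scene orange 0
```

```bash
python3 -c "
from plant import r
print(r.get_state()['time_s'],r.close_job())"
```

```text
the job is handed in; nothing more can be done
33.5 None
```

I handed the job in at 33.5 s: leaf_28 was seated in the R28 fillet and then on the shelf edge, and it stands in the red holder. I dropped it once on the way and picked it up again; the blue leaf was probably knocked and leans about 0.07 rad in its slot (limit 0.13), and the yellow leaf and bystanders look unmoved.

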